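# Load the board holder under the microscope and shut the gate

### The arm

A 6-joint arm with a two-finger parallel gripper is mounted at the origin on the work surface. World frame = base frame: x ahead of the robot, y to its left, z up, the work surface at z = 0. Lengths are in mm, angles in rad, forces in N, time in s.
With the tool pointing down it reaches from about 275 to 850 mm from the base axis. Payload 19 kg.
Tool frame: the origin (TCP) lies on the front face of the gripper's body, between the roots of the fingers; the fingertips stand 73 mm ahead of it and the grasp point (between the pads) lies 54 mm ahead of it; z points along the fingers, y is the direction in which the jaws open and shut (so a half turn about z gives the same grasp; the last joint's range is limited). The gripper opens to 85 mm and grips with 20 to 120 N. Pads are 22 mm wide; open, the fingers measure 114 mm over their backs; the gripper's body (76 mm by 85 mm) begins 54 mm behind the grasp point. The pads swing forward as they close: fully open they stand 13 mm farther back than shut.
Start: joints at [-1.288, 0.15, 1.437, -0, 1.554, -0.134], TCP at [232.755, -525.761, 303.867] pointing down, gripper open.
Joint ranges: [-2.8, 2.8], [-0.68, 2.1], [0.12, 2.68], [-1.39, 4.53], [0.16, 2.79], [-2.81, 2.81]. Speed limits (rad/s): [1.89, 1.89, 2.22, 3.01, 3.01, 3.01].

### API

Orientations are given as a unit quaternion [w, x, y, z].
In Python, from workcell import * gives the robot as it stands.
- The arm moves only by the tool play_rows, never from a script. Its argument "commands" is text: rows parted by semicolons, each of 7 numbers parted by spaces: the shift along the tool's x, y, z in m, then the turn, a rotation vector about the tool's x, y, z in rad, then the gripper's target within -1 to 1 (fully open at 1, half-way at 0, shut at -1). In form: x y z ax ay az jaw; .... A call has 1 to 10 rows; each row shifts and turns the commanded pose from where the row before left it, along the tool's axes as they then stand; what a row does not reach is not made up. A row lasts 1/8 s, in which the tool goes at most 62.5 mm and 10.7 degrees, less where a joint would pass 70% of its speed; a pose out of reach is approached as far as the arm can. A call with a gripper value outside its range is refused whole. The fingers move at their own pace and stop on an object; "force" is the grip in N (left out, the last holds). Time passes only in rows, so rows that do not move let the fingers close. It gives the time, the measured TCP pose, the force and the opening at its end, in the units of the state.
- state(): the state, without advancing time (a new reading comes with each control period).
- grab_frame(name): name is "scene" or "top"; returns (picture, depth): 384x512x3 uint8, red, green, blue; 384x512 float32, mm along the optical axis (not along the pixel's ray), 0 where there is no reading.
- get_calibration(name): a dict with "fx", "fy", "cx", "cy" (pixels), "distortion" ([k1, k2, p1, p2, k3] as OpenCV has them; the pictures are not rectified), "rvec" (rotation vector, rad) and "tvec" (3), from world to camera coordinates, as OpenCV has them. Camera axes: x right, y down, z forward; pixel columns grow to the right and rows downward; lengths in mm; the calibration is good to about 2 mm. A picture is of the moment at which its call begins. get_calibration takes no time and is no camera call.
- sign_off(): hands the job in, once; it reports no verdict.
Trained networks look in the newest picture that a camera, given by its name, has taken for a name from the list of things; names that differ only in an ending like _2 or _b are one class to them, and where a whole thing is asked for, a point or a joint stands for the part that bears it (a point fixed in the world has none). Each returns a list of dicts, best first, with "confidence" (0 to 1); they miss things now and then, are a little off and sometimes report something else, mostly with a low value. They report only what shows in the picture. A call takes as long as a camera call. They do not tell look-alikes from the thing itself.
- look_for(camera, target): "rect" ([centre column, centre row, width, height] in pixels, round what is visible of it).
The state is a dict: "clock": time; "q": joint angles; "qd": joint speeds; "effort": joint torques, N m; "position": TCP position; "tool_rot": TCP orientation; "wrist_force": force on the tool from outside, world axes, zero at the start; "torque": the same for the moment, N m; "finger_gap": finger opening in mm.
Only numpy, scipy, OpenCV 4.12 (cv2) and the standard library are available. Lean on these libraries where they do the work, as an engineer would, in place of code of your own. Each camera call takes 0.05 s, during which the arm holds its last target.

### The job

Lay the black board holder flat in the guide channel of the microscope stage, lengthwise, and slide it gently in under the arch until it presses against the sprung stop pin inside. Then swing the gate arm fully shut across the channel behind the holder, leaving the holder pressed against the pin. Leave the other things on the bench where they are.

Things in the scene. Friction and masses are not known exactly. Their poses are not given: they have to be found in the camera images.
- holder: the board holder: black block 110 (x) x 50 (y) x 28 mm, about 0.35 kg, a small circuit board between two low steel strips on its top (33 mm tall in all). Either end may go first. Grip it across its 50 mm width. Origin: centre of its underside; z up.
- stage: fixed microscope stage; place and yaw vary. Origin: on the bench, on the channel's centre line, below the arch's front face; x runs along the channel, inwards under the arch; z up. Channel floor 4 mm above the bench, from x = -165 to 135 mm. Side walls: tops 10 mm above the bench; 64 mm between them from x = -150 to -50, narrowing to 54 mm at x = 0, then 54 mm to x = 95.
- arch (a point): centre of the lower front edge of the arch's beam, 48 mm above the bench (stage x = 0). The arch covers stage x = 0 to 60 mm; beam top 96 mm above the bench, posts at y = +-67 to 85 mm, microscope on top. Before x = 0 the channel is open above. When home, the holder's near end stands 18 to 39 mm out before the arch: too near for an upright gripper, so tilt the fingers.
- stop: steel stop block fixed in the channel beyond the arch, 22 x 50 x 26 mm, origin under its centre, at stage x = 122 mm. From it a sprung pin, 9 mm thick, 18 mm above the bench, points back towards the arch. How far it stands out is unknown: free tip at stage x = 71 to 86 mm. It springs in 6 mm at 0.5 to 0.7 N, then is solid. Sliding the holder takes 1 to 5 N; its weight holds it against the spring.
- gate (a joint): angle of the gate arm about its upright pivot on the stage's +y side, 0 to 2.094 rad, growing counter-clockwise seen from above. 0: open, arm slanting back and outwards (150 degrees from stage x towards stage y). 2.094: shut, arm straight across the channel along stage -y. Starts between 0 and 0.3. Light friction; it stays where it is left.
- gate_pivot (a point): the gate's pivot axis, at x = -44, y = 62 mm in the stage's frame, 22 mm above the bench. The steel arm is 85 mm long from the pivot, 10 mm wide, between 17 and 27 mm above the bench.
- gate_knob (a point): on the axis of the gate's upright black knob, 42 mm above the bench: a round post 14 mm thick, its top 53 mm above the bench, 74 mm out along the arm and 24 mm to its trailing side (away from the closing motion), so 78 mm from the pivot. With the gate shut it is at stage x = -68, y = -12 mm.
- flux_jar: small closed round jar, 36 mm across, 36 mm tall, standing beside the channel; bystander. Origin: centre of its underside.
- tweezers: steel tweezers lying flat beside the holder, 110 x 13 x 7 mm; bystander. Origin: centre of underside.
- screw_dish: small open aluminium dish 70 x 50 x 16 mm; bystander. Origin: centre of underside.
- screwdriver: screwdriver lying down, 160 mm long; bystander.
- solvent_bottle: white bottle, 60 mm across, 120 mm tall; bystander. Origin: centre of underside.
- meter: multimeter lying flat, 160 x 78 x 40 mm; bystander. Origin: centre of underside.
Not all that is in view belongs to the job. Of the things that look like the holder, the smaller one is meant.

How it is judged:
By the outcome, as a careful person would: the job done as asked, in the order asked, and still so for the second after the job is handed in, with the robot touching nothing.
It also fails if it takes over 72 s, if anything falls off the work surface, if the arm or the gripper's body presses on something with over 40 N, if the wrist force passes 120 N, or if a joint passes its speed limit or range.

## Working session

There is one attempt and no reset: what is moved stays moved. The work goes in short steps, Python scripts to look and compute and a tool call to move; the robot and the scene stay as the last step left them, time stands still between calls to the robot, and variables do not carry over. Pictures are saved under pics/ and viewed, and the job is handed in when it is done.

Besides the shell and the picture viewer there is one more tool, called by a JSON object that holds its "name" and its "arguments". play_rows: Moves the arm, as the interface text tells. Its arguments: {"type":"object","properties":{"commands":{"type":"string"},"force":{"type":"number"}},"required":["commands"]}

```bash
ls; mkdir -p pics
cat > h.py <<'E'
from workcell import *
import numpy as np, cv2
from scipy.spatial.transform import Rotation as R
def cal(n):
    c=get_calibration(n)
    K=np.array([[c['fx'],0,c['cx']],[0,c['fy'],c['cy']],[0,0,1]])
    return K,np.array(c['distortion'],float),R.from_rotvec(np.ravel(c['rvec'])).as_matrix(),np.ravel(c['tvec'])
def world(n,uv,d):
    K,D,Rm,t=cal(n)
    p=cv2.undistortPoints(np.array(uv,float).reshape(-1,1,2),K,D).reshape(-1,2)
    P=np.c_[p,np.ones(len(p))]*np.ravel(d)[:,None]
    return (P-t)@Rm
def onplane(n,uv,z):
    K,D,Rm,t=cal(n)
    p=cv2.undistortPoints(np.array(uv,float).reshape(-1,1,2),K,D).reshape(-1,2)
    r=np.c_[p,np.ones(len(p))]@Rm; o=-Rm.T@t
    return o+r*((z-o[2])/r[:,2])[:,None]
def proj(n,P):
    K,D,Rm,t=cal(n)
    return cv2.projectPoints(np.array(P,float).reshape(-1,1,3),cv2.Rodrigues(Rm)[0],t,K,D)[0].reshape(-1,2)
def cloud(n,dep):
    v,u=np.mgrid[0:384,0:512]
    W=world(n,np.c_[u.ravel(),v.ravel()],dep.ravel()).reshape(384,512,3)
    W[dep==0]=np.nan
    return W
E
python3 - <<'E'
from h import *
for n in ["scene","top"]:
    p,d=grab_frame(n)
    np.savez(f'{n}0.npz',p=p,d=d)
    cv2.imwrite(f'pics/{n}0.png',cv2.resize(p[:,:,::-1],(800,600)))
    for t in ["holder","stage","stop","gate","gate_knob","flux_jar","tweezers","screw_dish"]:
        print(n,t,[(np.round(x['rect']).tolist(),round(x['confidence'],2)) for x in look_for(n,t)])
print(state())
E
```

```text
pics
scene holder [([155.0, 142.0, 25.0, 42.0], 0.93), ([174.0, 224.0, 22.0, 40.0], 0.65)]
scene stage [([298.0, 213.0, 67.0, 116.0], 0.56)]
scene stop [([323.0, 188.0, 9.0, 11.0], 0.68), ([302.0, 262.0, 20.0, 23.0], 0.56)]
scene gate [([195.0, 292.0, 28.0, 44.0], 0.65), ([323.0, 188.0, 5.0, 10.0], 0.47)]
scene gate_knob []
scene flux_jar []
scene tweezers []
scene screw_dish [([354.0, 232.0, 23.0, 27.0], 0.93)]
top holder [([329.0, 184.0, 14.0, 32.0], 0.64), ([339.0, 258.0, 23.0, 14.0], 0.62)]
top stage [([238.0, 164.0, 57.0, 75.0], 0.82)]
top stop [([250.0, 130.0, 5.0, 5.0], 0.46)]
top gate []
top gate_knob [([221.0, 179.0, 23.0, 21.0], 0.56), ([327.0, 184.0, 10.0, 35.0], 0.16)]
top flux_jar [([324.0, 124.0, 17.0, 20.0], 0.55), ([272.0, 186.0, 12.0, 12.0], 0.4)]
top tweezers [([354.0, 195.0, 8.0, 5.0], 0.55), ([237.0, 169.0, 61.0, 77.0], 0.15)]
top screw_dish [([206.0, 149.0, 17.0, 21.0], 0.62)]
{'clock': 0.9, 'q': array([-1.28799260e+00,  1.50496642e-01,  1.43741130e+00,  2.75156850e-06,
        1.55377387e+00, -1.34021220e-01]), 'qd': array([-0.00139689, -0.00140405, -0.00102485, -0.00165161,  0.00065006,
        0.00117692]), 'effort': array([ 2.06882418e-03, -7.12798333e+01, -5.71064579e+01,  9.06323567e-05,
        1.36515948e-03, -1.37240474e-05]), 'position': array([ 232.75979586, -525.76108206,  303.86284626]), 'tool_rot': array([-4.45600101e-05,  9.78360622e-01,  2.06906963e-01, -1.94160445e-06]), 'wrist_force': array([-0.11964619, -0.16037511,  1.04422219]), 'torque': array([-0.01515404, -0.01027118,  0.03885476]), 'finger_gap': 84.97689576103784}
```

View pics/scene0.png

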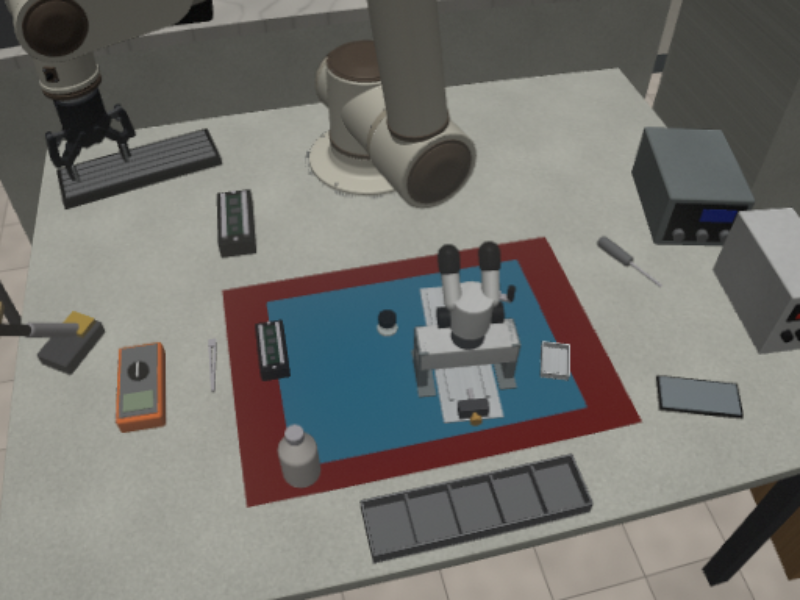

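View pics/top0.png

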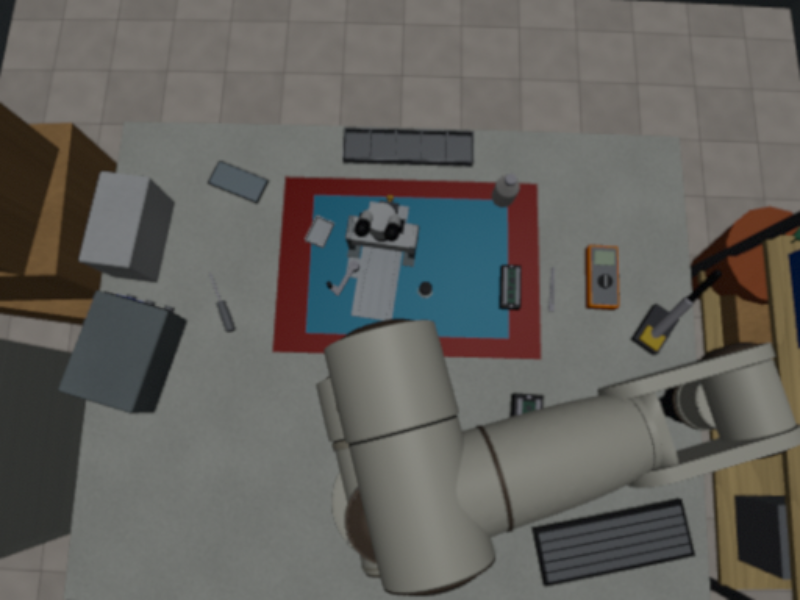

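Candidates for the holder: scene (155,142), the block by the robot, and scene (174,224), the block on the mat. I'll measure both.

Run:
```python
from h import *
s=np.load('scene0.npz');t=np.load('top0.npz')
def crop(a,u0,v0,u1,v1,k,f): cv2.imwrite(f,cv2.resize(a[v0:v1,u0:u1,::-1],None,fx=k,fy=k,interpolation=cv2.INTER_CUBIC))
crop(s['p'],130,110,210,260,4,'pics/c_hold.png')
crop(s['p'],240,140,390,280,5,'pics/c_stage.png')
crop(t['p'],190,110,360,220,4,'pics/c_top.png')
for n,a in(('scene',s),('top',t)):
    W=cloud(n,a['d'])
    np.savez(n+'W.npz',W=W)
    print(n,(a['d']==0).mean())
    for (u0,v0,u1,v1) in ([(140,118,170,166),(160,200,190,248)] if n=='scene' else [(315,160,345,205),(325,248,352,268)]):
        w=W[v0:v1,u0:u1].reshape(-1,3); w=w[(w[:,2]>15)&(w[:,2]<45)]
        top=w[w[:,2]>24]
        r=cv2.minAreaRect(top[:,:2].astype(np.float32)); print(len(w),len(top),r,np.percentile(top[:,2],[5,50,95]))
```

```text
scene 0.0038655598958333335
591 539 ((179.22119140625, -313.76861572265625), (69.3956298828125, 170.67129516601562), 85.55345916748047) [27.99704133 40.64418931 44.58501858]
639 596 ((518.9710693359375, -282.84075927734375), (50.72105026245117, 114.48258209228516), 88.47943115234375) [26.03162276 30.95203966 35.36331246]
top 0.0043487548828125
396 358 ((515.6893920898438, -283.77386474609375), (50.68219757080078, 111.70909118652344), 89.09595489501953) [25.28115491 30.66400585 36.41281417]
172 162 ((227.3463592529297, -319.05560302734375), (51.19013595581055, 72.37422180175781), 0.9355130791664124) [35.17416551 40.84427153 44.48442884]
```

View pics/c_hold.png

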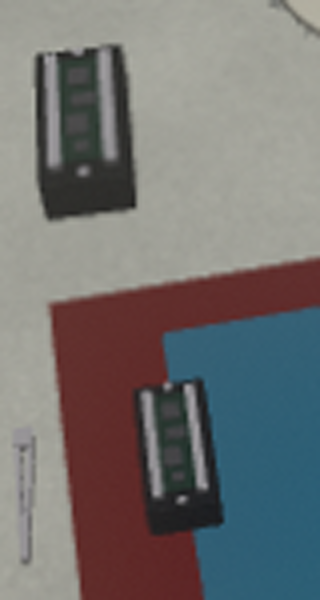

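View pics/c_stage.png

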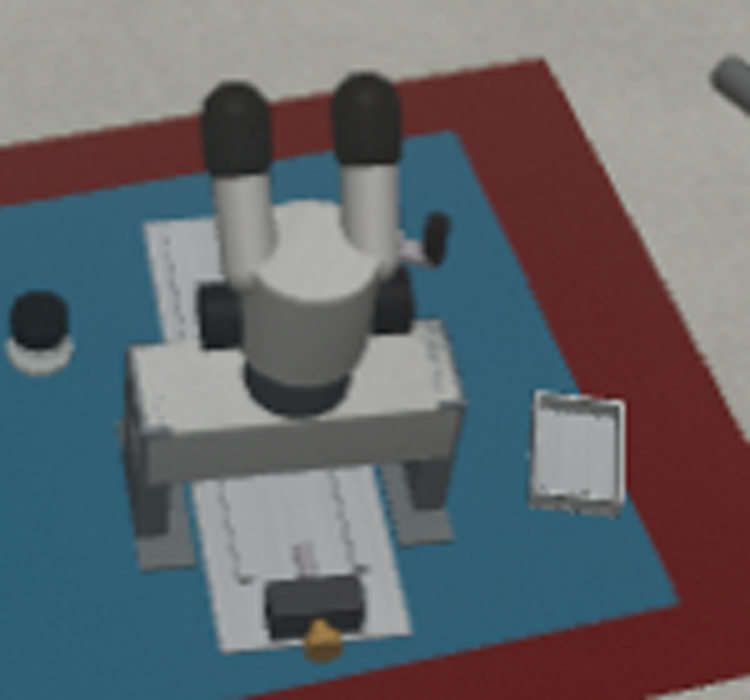

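View pics/c_top.png

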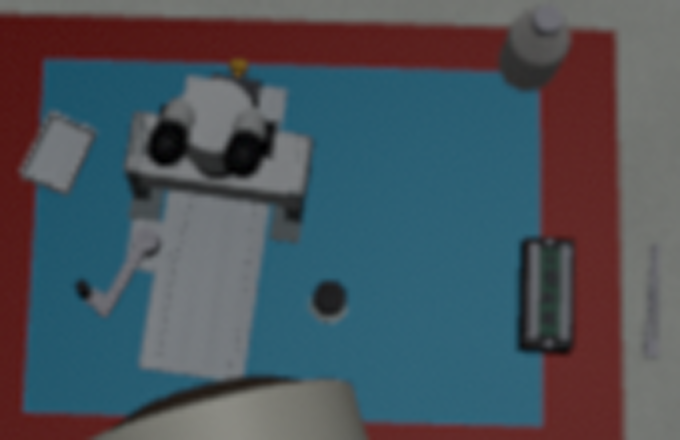

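Run:
```python
from h import *
for n in('scene','top'):
    s=np.load(n+'0.npz');W=np.load(n+'W.npz')['W'];p=s['p'].astype(int)
    x,y,z=W[...,0],W[...,1],W[...,2]
    roi=(x>380)&(x<860)&(y>-120)&(y<220)
    m=roi&(abs(z-96)<6)
    lab=cv2.connectedComponents(m.astype(np.uint8))
    pts=W[m][:,:2].astype(np.float32); print(n,'beam',len(pts),cv2.minAreaRect(pts), np.median(W[m][:,2]))
    sat=p.max(2)-p.min(2)
    m=roi&(z<25)&(sat<40)&(p.max(2)>75)
    nl,L,st,c=cv2.connectedComponentsWithStats(m.astype(np.uint8))
    for i in range(1,nl):
        if st[i,4]>40:
            q=W[L==i]; print(n,'plate',st[i],cv2.minAreaRect(q[:,:2].astype(np.float32)),np.median(q[:,2]))
```

```text
scene beam 857 ((627.7886352539062, 35.88856887817383), (168.1479034423828, 64.3900375366211), 82.16798400878906) 96.23467802889093
scene plate [269 183  16  25 277] ((474.81097412109375, 23.35275650024414), (42.856536865234375, 97.94609069824219), 79.36207580566406) 5.437259396345918
scene plate [241 207  14   8  70] ((512.0547485351562, -74.99818420410156), (39.01397705078125, 23.724939346313477), 65.28485870361328) 9.007915157504494
scene plate [346 218  19  26 389] ((645.6444702148438, 199.9560546875), (49.9326286315918, 85.6385269165039), 68.5085678100586) 4.797571043187508
scene plate [ 267  233   64   40 1351] ((683.4112548828125, 29.971298217773438), (171.2510223388672, 128.6615447998047), 81.31390380859375) 4.586313344715578
scene plate [ 256  277  137   37 1512] ((826.4519653320312, 50.454383850097656), (340.438232421875, 59.12685775756836), 88.37406921386719) 0.5790727921838268
scene plate [343 297  22  10 123] ((851.7368774414062, 117.98382568359375), (16.39178466796875, 56.12431335449219), 0.31920939683914185) 3.592871817438848
scene plate [315 303  25  10 126] ((852.692
[... 614 characters left out ...]
91046142578), (170.4504852294922, 61.60818099975586), 83.73749542236328) 95.41773955339778
top plate [201  99  84  17 908] ((826.9068603515625, 50.436668395996094), (338.5404968261719, 63.660865783691406), 89.47405242919922) 0.10123712457960196
top plate [253 131   9  12  56] ((703.9713134765625, -12.63620376586914), (32.526084899902344, 39.07472229003906), 74.58063507080078) 4.043114419064011
top plate [198 137  16  22 225] ((648.78369140625, 201.12921142578125), (61.97297668457031, 76.73685455322266), 70.47782135009766) 4.379249976583085
top plate [ 218  158   47   48 1318] ((519.8545532226562, 52.124698638916016), (168.31137084960938, 185.15185546875), 80.00607299804688) 4.334679012135948
```

The mat block at scene (174,224) measures 111 x 51 mm and is about 31 mm tall, so it is the holder. The one at (155,142) is larger (about 41 mm tall). Next I'll refine the stage pose and check clearances.

Run:
```python
from h import *
from scipy.optimize import least_squares
# sub-pixel edges along predicted model lines: search gradient max along normals, both cameras
def samp(img,pts): return cv2.remap(img,pts[:,0].astype(np.float32).reshape(1,-1),pts[:,1].astype(np.float32).reshape(1,-1),cv2.INTER_LINEAR).ravel()
g={}
for n in('scene','top'):
    p=np.load(n+'0.npz')['p'].astype(np.float32)
    g[n]=p[...,0]  # red: white plate vs blue mat
def S2W(P,q):
    x,y,a=q; c,s=np.cos(a),np.sin(a); P=np.array(P,float)
    return np.c_[x+c*P[:,0]-s*P[:,1],y+s*P[:,0]+c*P[:,1],P[:,2]]
def edges(q,W,n,span):
    E={'scene':[('pR0',(-160,-W,4),(-60,-W,4)),('pR1',(85,-W,4),(130,-W,4)),('pL1',(85,W,4),(130,W,4)),('front',(-165,-W+5,4),(-165,0,4)),('back',(135,-W+4,4),(135,W-4,4)),('bf',(0,-80,96),(0,80,96)),('bb',(60,-80,96),(60,80,96))],
       'top':[('pR',(-150,-W,4),(-20,-W,4)),('pL',(-150,W,4),(-75,W,4)),('front',(-165,-W+6,4),(-165,W-6,4)),('bl',(8,85,96),(52,85,96)),('br',(8,-85,96),(52,-85,96))]}[n]
    out=[]
    for name,a,b in E:
        P=np.array(a)+np.linspace(0,1,25)[:,None]*(np.array(b,float)-a)
        uv=proj(n,S2W(P,q)); d=uv[-1]-uv[0]; nn=np.array([-d[1],d[0]])/np.linalg.norm(d)
        off=np.arange(-span,span+.01,.25)
        prof=np.array([samp(g[n],uv+o*nn) for o in off]); gr=np.abs(np.gradient(cv2.GaussianBlur(prof,(1,5),0),axis=0))
        k=gr.argmax(0); ok=(gr.max(0)>3)&(k>0)&(k<len(off)-1)
        out.append((name,P,uv,nn,off[k],ok,gr.max(0)))
    return out
q=np.array([600,38,np.radians(-7)])
W=38.
for n in('scene','top'):
  pts=None
for it in range(1):
    for n in('scene','top'):
        for e in edges(q,W,n,6): print(n,e[0],np.median(e[4][e[5]]) if e[5].any() else None,e[5].sum(),np.round(np.percentile(e[6],[10,50]),1))
pr={n:[proj(n,S2W([(-165,-W,4),(-165,W,4),(135,W,4),(135,-W,4)],q)),proj(n,S2W([(0,-85,96),(0,85,96),(60,85,96),(60,-85,96)],q))] for n in g}
for n,(u0,v0,u1,v1) in {'scene':(240,140,390,280),'top':(190,110,310,220)}.items():
    p=np.load(n+'0.npz')['p'][:,:,::-1]; k=5
    im=cv2.resize(p[v0:v1,u0:u1],None,fx=k,fy=k,interpolation=cv2.INTER_CUBIC)
    for L in pr[n]: cv2.polylines(im,[((L-[u0,v0]+.5)*k).astype(int)],True,(0,255,0),1)
    cv2.imwrite(f'pics/ov_{n}.png',im)
```

```text
scene pR0 0.0 24 [12.7 14.7]
scene pR1 3.75 25 [13.1 13.7]
scene pL1 -5.25 25 [13.2 14. ]
scene front -1.0 22 [ 3.2 16.4]
scene back -1.25 25 [11.  15.6]
scene bf -0.25 21 [0.8 7.4]
scene bb -1.25 25 [ 8.3 11.7]
top pR 3.25 25 [7.6 8.3]
top pL -3.0 25 [8.  8.9]
top front -1.75 25 [8.4 9. ]
top bl 5.25 25 [5.5 8.3]
top br -0.5 25 [7.7 8.5]
```

View pics/ov_scene.png

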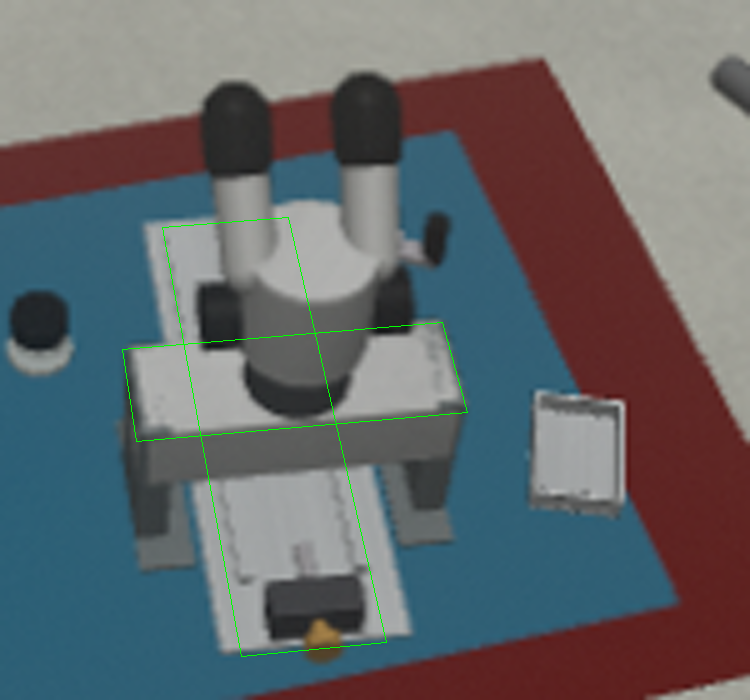

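View pics/ov_top.png

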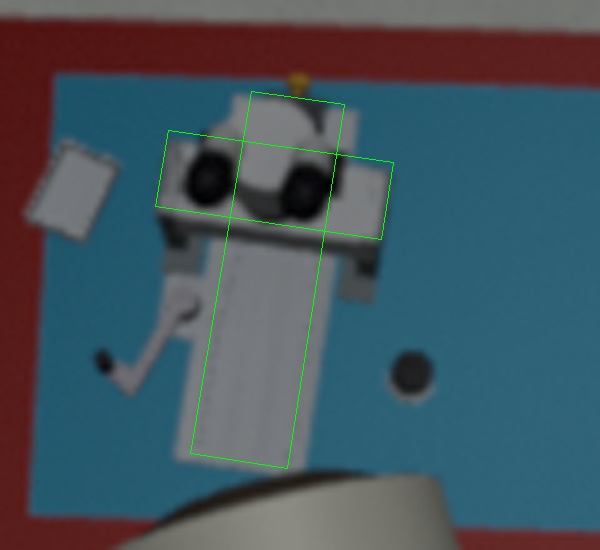

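```bash
cat > fit.py <<'E'
from h import *
from scipy.optimize import least_squares
def samp(img,pts): return cv2.remap(img,pts[:,0].astype(np.float32).reshape(1,-1),pts[:,1].astype(np.float32).reshape(1,-1),cv2.INTER_LINEAR).ravel()
def S2W(P,q):
    x,y,a=q[:3]; c,s=np.cos(a),np.sin(a); P=np.array(P,float).reshape(-1,3)
    return np.c_[x+c*P[:,0]-s*P[:,1],y+s*P[:,0]+c*P[:,1],P[:,2]]
def W2S(P,q):
    x,y,a=q[:3]; c,s=np.cos(a),np.sin(a); d=np.array(P,float).reshape(-1,3)-[x,y,0]
    return np.c_[c*d[:,0]+s*d[:,1],-s*d[:,0]+c*d[:,1],d[:,2]]
E
cat > fitrun.py <<'E'
from fit import *
g={n:np.load(n+'0.npz')['p'].astype(np.float32)[...,0] for n in('scene','top')}
def E(n,W): return {'scene':[('pR0',(-160,-W,4),(-60,-W,4)),('pR1',(90,-W,4),(130,-W,4)),('pL1',(90,W,4),(130,W,4)),('front',(-165,-W+5,4),(-165,0,4)),('back',(135,-W+4,4),(135,W-4,4)),('bb',(60,-80,96),(60,-45,96)),('bb',(60,35,96),(60,80,96)),('bl',(8,85,96),(52,85,96))],
       'top':[('pR',(-145,-W,4),(-40,-W,4)),('pL',(-150,W,4),(-75,W,4)),('front',(-165,-W+6,4),(-165,W-30,4)),('br',(8,-85,96),(52,-85,96)),('bl',(8,85,96),(52,85,96))]}[n]
def run(cams,q0,verbose=True):
    q=np.array(q0,float)
    for span in (6,4,3,2,2,2):
        obs=[]
        for n in cams:
            for name,a,b in E(n,q[3]):
                P=np.array(a)+np.linspace(0,1,25)[:,None]*(np.array(b,float)-a)
                uv=proj(n,S2W(P,q)); d=uv[-1]-uv[0]; nn=np.array([-d[1],d[0]])/np.linalg.norm(d)
                off=np.arange(-span,span+.01,.25)
                gr=np.abs(np.gradient(cv2.GaussianBlur(np.array([samp(g[n],uv+o*nn) for o in off]),(1,5),0),axis=0))
                k=gr.argmax(0); ok=(gr.max(0)>4)&(k>0)&(k<len(off)-1)
                sy=np.array([0,np.sign(P[0,1]),0]) if name[0]=='p' else np.zeros(3)
                obs.append((n,name,P[ok],(uv+off[k][:,None]*nn)[ok],nn,sy,q[3]))
        def res(v):
            r=[]
            for n,name,P,t,nn,sy,W0 in obs:
                if len(P): r.append((proj(n,S2W(P+sy*(v[3]-W0),v))-t)@nn)
            return np.concatenate(r)
        s=least_squares(res,q,loss='soft_l1',f_scale=.5,x_scale=[1,1,.01,1]); q=s.x
    r=res(q);i=0
    print(cams,'x %.1f y %.1f yaw %.2fdeg W %.1f rms %.2f'%(q[0],q[1],np.degrees(q[2]),q[3],np.sqrt((r**2).mean())))
    for o in obs:
        k=len(o[2]); 
        if k: print('   ',o[0],o[1],k,round(np.median(r[i:i+k]),2))
        i+=k
    return q
q0=[598,37,np.radians(-6.8),50]
qs=run(['scene'],q0);qt=run(['top'],q0);q=run(['scene','top'],q0)
np.save('stage.npy',q)
for n in g:
    W=np.load(n+'W.npz')['W']; S=W2S(W.reshape(-1,3),q)
    p=np.load(n+'0.npz')['p'].reshape(-1,3)
    m=(S[:,0]>-250)&(S[:,0]<160)&(abs(S[:,1])<160)
    for lo,hi in((28,38),(42,56),(100,150),(150,200),(200,250),(250,300),(300,400)):
        k=m&(S[:,2]>lo)&(S[:,2]<hi)
        if k.sum()>3: print(n,lo,hi,k.sum(),'x',np.round(np.percentile(S[k,0],[1,50,99])),'y',np.round(np.percentile(S[k,1],[1,50,99])))
E
python3 fitrun.py
```

```text
['scene'] x 596.2 y 39.9 yaw -6.79deg W 50.2 rms 0.55
    scene pR0 22 0.15
    scene pR1 25 0.26
    scene pL1 25 0.27
    scene front 22 0.26
    scene back 25 -0.24
    scene bb 25 0.01
    scene bb 25 -0.24
    scene bl 25 -0.73
['top'] x 594.0 y 38.9 yaw -6.65deg W 50.8 rms 0.37
    top pR 25 0.01
    top pL 25 -0.0
    top front 25 0.02
    top br 25 0.49
    top bl 25 -0.51Traceback (most recent call last):
  File "fitrun.py", line 32, in <module>
    qs=run(['scene'],q0);qt=run(['top'],q0);q=run(['scene','top'],q0)
                                              ~~~^^^^^^^^^^^^^^^^^^^^
  File "fitrun.py", line 23, in run
    s=least_squares(res,q,loss='soft_l1',f_scale=.5,x_scale=[1,1,.01,1]); q=s.x
    return func(*args, **kwargs)
    result = trf(vector_fun.fun, vector_fun.jac, x0, f0, J0, lb, ub, ftol, xtol,
                 gtol, max_nfev, x_scale, loss_function, tr_solver,
                 tr_options.copy(), verbose, callback=callback_wrapped)
    return trf_no_bounds(
        fun, jac, x0, f0, J0, ftol, xtol, gtol, max_nfev, x_scale,
        loss_function, tr_solver, tr_options, verbose, callback=callback)
    f_new = fun(x_new)
    self._update_fun()
    ~~~~~~~~~~~~~~~~^^
    self.f = self.fun_wrapped(xp_copy(self.x))
             ~~~~~~~~~~~~~~~~^^^^^^^^^^^^^^^^^
    return np.atleast_1d(self.fun(x))
                         ~~~~~~~~^^^
    return self.f(x, *self.args, **self.kwargs)
           ~~~~~~^^^^^^^^^^^^^^^^^^^^^^^^^^^^^^
  File "fitrun.py", line 21, in res
    if len(P): r.append((proj(n,S2W(P+sy*(v[3]-W0),v))-t)@nn)
                         ~~~~^^^^^^^^^^^^^^^^^^^^^^^^^
  File "h.py", line 19, in proj
    K,D,Rm,t=cal(n)
             ~~~^^^
  File "h.py", line 5, in cal
    c=get_calibration(n)
ValueError: time passes only in moves, steps and waits
```

```bash
python3 - <<'E'
from h import *
import pickle
pickle.dump({n:get_calibration(n) for n in('scene','top')},open('cal.pkl','wb'))
E
sed -i 's/^def cal(n):/import pickle\nCAL=pickle.load(open("cal.pkl","rb"))\ndef cal(n):/; s/c=get_calibration(n)/c=CAL[n]/' h.py
sed -i "s/^qs=run.*/q=run(['scene','top'],q0)/" fitrun.py; python3 fitrun.py
```

```text
['scene', 'top'] x 595.6 y 39.4 yaw -6.63deg W 50.2 rms 0.51
    scene pR0 22 0.52
    scene pR1 25 0.26
    scene pL1 25 0.25
    scene front 23 0.0
    scene back 25 -0.49
    scene bb 25 0.01
    scene bb 25 -0.25
    scene bl 25 -0.49
    top pR 25 -0.24
    top pL 25 0.01
    top front 25 0.5
    top br 25 0.26
    top bl 25 -0.49
scene 28 38 248 x [-103.   60.  136.] y [-135.  -19.  111.]
scene 42 56 123 x [-109.   59.   63.] y [-84.  13. 115.]
scene 100 150 280 x [19. 57. 67.] y [-68.  -6.  71.]
scene 150 200 927 x [ 4. 46. 67.] y [-50.  -2.  52.]
scene 200 250 703 x [-19.  10.  41.] y [-47.  17.  48.]
scene 250 300 140 x [-28. -14.  -2.] y [-43.   1.  44.]
top 28 38 111 x [-122.  -65.  143.] y [-138.  -24.  108.]
top 42 56 34 x [-112.   -1.    1.] y [-83.  58. 114.]
top 100 150 43 x [-3.  4. 53.] y [-80.  -1.  81.]
top 150 200 270 x [-3. 32. 60.] y [-52.  -2.  47.]
top 200 250 202 x [-36.  -2.  35.] y [-48.  14.  47.]
top 250 300 87 x [-32. -21.  -6.] y [-45. -20.  44.]
```

Run:
```python
from fit import *
q=np.load('stage.npy')
W=np.load('sceneW.npz')['W']; m=(abs(W[...,0]-233)<90)&(abs(W[...,1]+526)<110)&(W[...,2]>150)
P=W[m]; print(len(P),np.round(np.percentile(P[:,2],[0,1,5,50])-303.9))
R0=R.from_quat([9.78360622e-01,2.06906963e-01,0,0])
T=R0.inv().apply(P-[232.8,-525.8,303.9])
for a in range(0,80,10):
    k=(T[:,2]>=a)&(T[:,2]<a+10)
    if k.sum(): print(a,k.sum(),'x',np.round(np.percentile(T[k,0],[2,98])),'y',np.round(np.percentile(T[k,1],[2,98])))
# knob, jar in stage frame
for n in('scene','top'):
    W=np.load(n+'W.npz')['W']; S=W2S(W.reshape(-1,3),q)
    k=(S[:,0]<-60)&(S[:,0]>-180)&(S[:,1]>50)&(S[:,1]<150)&(S[:,2]>45)&(S[:,2]<60)
    print(n,'knob top',k.sum(),np.round(S[k].mean(0),1))
    k=(S[:,0]<-20)&(S[:,0]>-180)&(S[:,1]<-60)&(S[:,1]>-150)&(S[:,2]>31)&(S[:,2]<42)
    print(n,'jar',k.sum(),np.round(S[k].mean(0),1),np.round(S[k].min(0)),np.round(S[k].max(0)))
for a in (0,.1,.2,.3):
    th=np.radians(150)+a; d=np.array([np.cos(th),np.sin(th)]); tr=np.array([d[1],-d[0]])
    K=np.array([-44,62])+74*d+24*tr; print(a,K)
# holder edges in stage & world
for n,b in(('scene',(160,200,190,248)),('top',(315,160,345,205))):
    W=np.load(n+'W.npz')['W']; w=W[b[1]:b[3],b[0]:b[2]].reshape(-1,3); w=w[(w[:,2]>23)&(w[:,2]<40)]
    print(n,cv2.minAreaRect(w[:,:2].astype(np.float32)))
```

```text
4977 [-61. -42.  -6. 177.]
0 132 x [-9. 18.] y [-70.  75.]
10 53 x [-6. 18.] y [-71.  67.]
20 32 x [-4. 15.] y [-53.  55.]
30 39 x [-7. 15.] y [-53.  57.]
40 40 x [-4. 15.] y [-53.  57.]
50 19 x [-5. 15.] y [-52.  52.]
60 1 x [9. 9.] y [-48. -48.]
scene knob top 18 [-102.   110.7   51. ]
scene jar 98 [ -74.2 -120.4   36.1] [ -91. -136.   32.] [ -59. -105.   42.]
top knob top 12 [-106.1  109.2   52.3]
top jar 54 [ -78.7 -123.    35.9] [ -94. -138.   31.] [ -63. -107.   41.]
0 [-96.08587988 119.78460969]
0.1 [-101.59450245  114.29601598]
0.2 [-106.52765979  108.28489777]
0.3 [-110.83606142  101.81131616]
scene ((518.9710693359375, -282.84075927734375), (50.72105026245117, 114.48258209228516), 88.47943115234375)
top ((515.6666259765625, -283.7044677734375), (50.95832824707031, 111.68172454833984), 89.44851684570312)
```

```bash
cat > plan.py <<'E'
from fit import *
q=np.load('stage.npy')
def tool(yaw,tilt=0):
    # tool x along yaw (horizontal fwd), z down; tilt leans body back (-x), fingers pointing forward
    return R.from_euler('z',yaw)*R.from_euler('y',-tilt)*R.from_matrix(np.diag([1,-1,-1]).astype(float))
def cur():
    s=state(); w=s['tool_rot']; return np.array(s['position']),R.from_quat([w[1],w[2],w[3],w[0]])
def rows(way,jaw,start=None):
    p,r=start or cur()
    for tp,tr,n in way:
        dr=(r.inv()*tr).as_rotvec(); o=[]
        p0,r0=p,r
        for i in range(1,n+1):
            pi=p0+(tp-p0)*i/n; ri=r0*R.from_rotvec(dr*i/n)
            d=r.inv().apply(pi-p); a=(r.inv()*ri).as_rotvec()
            o.append(' '.join('%.4f'%v for v in d/1000)+' '+' '.join('%.4f'%v for v in a)+' %g'%jaw)
            p,r=pi,ri
        print('; '.join(o)); print()
    return p,r
def show(s=None):
    s=s or state(); p,r=cur(); x=r.apply([1,0,0]); z=r.apply([0,0,1])
    print('t %.2f'%s['clock'],'pos',np.round(p,1),'yaw %.2f'%np.degrees(np.arctan2(x[1],x[0])),'z',np.round(z,3),'F',np.round(s['wrist_force'],1),'gap %.1f'%s['finger_gap'],'stage',np.round(W2S(p,q)[0],1),'q',np.round(s['q'],2))
E
python3 - <<'E'
from plan import *
T=tool(np.radians(-1.0))
print(T.apply([0,0,1]),T.apply([1,0,0]))
rows([(np.array([517.3,-283.2,304]),T,10),(np.array([517.3,-283.2,130]),T,6)],1)
E
```

```text
[ 0.  0. -1.] [ 0.9998477  -0.01745241  0.        ]
0.0358 -0.0107 -0.0000 -0.0000 0.0000 0.0434 1; 0.0353 -0.0122 -0.0000 -0.0000 0.0000 0.0434 1; 0.0348 -0.0137 -0.0000 -0.0000 0.0000 0.0434 1; 0.0341 -0.0152 -0.0000 -0.0000 0.0000 0.0434 1; 0.0335 -0.0167 -0.0000 -0.0000 0.0000 0.0434 1; 0.0327 -0.0181 -0.0000 -0.0000 0.0000 0.0434 1; 0.0319 -0.0195 -0.0000 -0.0000 0.0000 0.0434 1; 0.0310 -0.0209 -0.0000 -0.0000 0.0000 0.0434 1; 0.0301 -0.0222 -0.0000 -0.0000 0.0000 0.0434 1; 0.0291 -0.0235 -0.0000 -0.0000 0.0000 0.0434 1

-0.0000 -0.0000 0.0290 0.0000 -0.0000 -0.0000 1; -0.0000 -0.0000 0.0290 0.0000 -0.0000 -0.0000 1; -0.0000 -0.0000 0.0290 0.0000 -0.0000 -0.0000 1; -0.0000 -0.0000 0.0290 0.0000 -0.0000 -0.0000 1; -0.0000 -0.0000 0.0290 0.0000 -0.0000 -0.0000 1; -0.0000 -0.0000 0.0290 0.0000 -0.0000 -0.0000 1
```

{"name": "play_rows", "arguments": {"commands": "0.0358 -0.0107 0 0 0 0.0434 1; 0.0353 -0.0122 0 0 0 0.0434 1; 0.0348 -0.0137 0 0 0 0.0434 1; 0.0341 -0.0152 0 0 0 0.0434 1; 0.0335 -0.0167 0 0 0 0.0434 1; 0.0327 -0.0181 0 0 0 0.0434 1; 0.0319 -0.0195 0 0 0 0.0434 1; 0.0310 -0.0209 0 0 0 0.0434 1; 0.0301 -0.0222 0 0 0 0.0434 1; 0.0291 -0.0235 0 0 0 0.0434 1"}}

```text
clock: 2.15
position: [518.2, -282.4, 303.9]
tool_rot: [-0.0, 1.0, -0.009, 0.0]
wrist_force: [0.3, -0.9, 1.1]
finger_gap: 85.2
```

{"name": "play_rows", "arguments": {"commands": "0 0 0.03 0 0 0 1; 0 0 0.03 0 0 0 1; 0 0 0.03 0 0 0 1; 0 0 0.03 0 0 0 1; 0 0 0.03 0 0 0 1; 0 0 0.02 0 0 0 1; 0 0 0 0 0 0 1"}}

```text
clock: 3.02
position: [516.8, -283.0, 132.6]
tool_rot: [-0.001, 1.0, -0.009, -0.001]
wrist_force: [0.5, 0.7, 0.5]
finger_gap: 85.5
```

Run:
```python
from plan import *
show()
for n in('scene','top'):
    p,d=grab_frame(n); np.savez(n+'1.npz',p=p,d=d)
    u0,v0=(110,130) if n=='scene' else (260,110)
    im=cv2.resize(p[v0:v0+140,u0:u0+150,::-1],None,fx=4,fy=4,interpolation=cv2.INTER_CUBIC)
    cv2.imwrite(f'pics/{n}1.png',im)
    W=cloud(n,d); P=W.reshape(-1,3); p0,r=cur(); T=r.inv().apply(P-p0)
    k=(T[:,2]>20)&(T[:,2]<58)&(abs(T[:,0])<30)&(abs(T[:,1])<70)
    print(n,k.sum(),'tool x',np.round(np.percentile(T[k,0],[3,97]),1),'y',np.round(np.percentile(T[k,1],[3,97]),1))
```

```text
t 3.02 pos [ 516.8 -283.   132.6] yaw -0.99 z [-0.002  0.002 -1.   ] F [0.5 0.7 0.5] gap 85.5 stage [ -41.1 -329.3  132.6] q [-0.63  0.29  1.62  0.    1.23  0.96]
scene 88 tool x [ 2.3 13.4] y [-55.8  53.8]
top 3 tool x [-11.4 -11.3] y [45.2 51.4]
```

View pics/scene1.png

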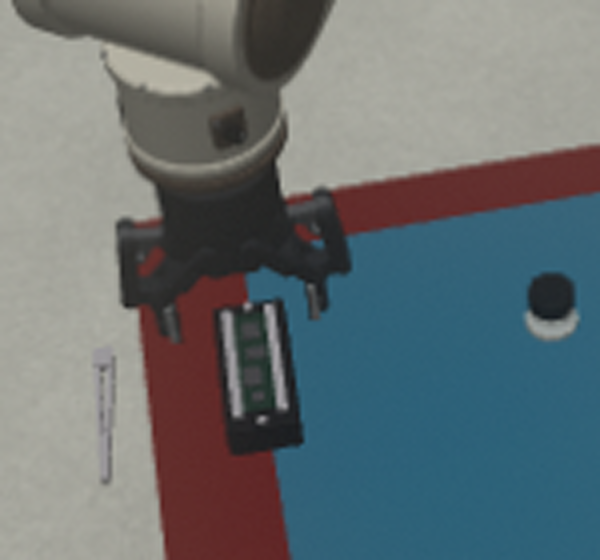

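Run:
```python
from plan import *
show()
T=tool(np.radians(-1.0))
rows([(np.array([517.0,-283.4,81]),T,4)],1)
```

```text
t 3.12 pos [ 517.5 -283.4  134.7] yaw -0.98 z [ 0. -0. -1.] F [0.1 0.5 0.4] gap 85.7 stage [ -40.3 -329.7  134.7] q [-0.63  0.29  1.62  0.    1.23  0.96]
-0.0001 -0.0000 0.0134 0.0001 -0.0001 0.0001 1; -0.0001 -0.0000 0.0134 0.0001 -0.0001 0.0001 1; -0.0001 -0.0000 0.0134 0.0001 -0.0001 0.0001 1; -0.0001 -0.0000 0.0134 0.0001 -0.0001 0.0001 1
```

The picture shows the fingers at crop (170,325) and (317,300), straddling the holder at (258,375). I'll descend and grip.

{"name": "play_rows", "arguments": {"commands": "0 0 0.0135 0 0 0 1; 0 0 0.0135 0 0 0 1; 0 0 0.0135 0 0 0 1; 0 0 0.013 0 0 0 1; 0 0 0 0 0 0 1; 0 0 0 0 0 0 1"}}

```text
clock: 3.88
position: [517.4, -283.4, 80.6]
tool_rot: [0.0, 1.0, -0.009, 0.0]
wrist_force: [-0.2, -0.6, 0.3]
finger_gap: 86.1
```

{"name": "play_rows", "arguments": {"commands": "0 0 0 0 0 0 0.2; 0 0 0 0 0 0 0; 0 0 0 0 0 0 -0.2; 0 0 0 0 0 0 -0.4; 0 0 0 0 0 0 -0.4; 0 0 0 0 0 0 -0.4; 0 0 0 0 0 0 -0.4; 0 0 0 0 0 0 -0.4", "force": 70}}

```text
clock: 4.88
position: [517.5, -283.4, 81.1]
tool_rot: [0.0, 1.0, -0.009, 0.0]
wrist_force: [-0.7, 0.2, 6.7]
finger_gap: 48.6
```

Gripped (gap 48.6 mm). Next I'll check the wrist envelope against the eyepieces and plan the transfer.

Run:
```python
from plan import *
for n in('scene','top'):
    W=cloud(n,np.load(n+'1.npz')['d']).reshape(-1,3)
    r=tool(np.radians(-1)); T=r.inv().apply(W-[517.2,-283.2,133.5])
    for a in range(-350,0,50):
        k=(T[:,2]>a)&(T[:,2]<a+50)&(abs(T[:,0])<150)&(abs(T[:,1])<150)
        if k.sum()>5: print(n,a,k.sum(),'x',np.round(np.percentile(T[k,0],[1,99])),'y',np.round(np.percentile(T[k,1],[1,99])))
T=tool(np.radians(-1.0)); S=tool(q[2]); up=np.array([517.2,-283.4,171])
print(S2W([(-108,0,171)],q))
rows([(up,T,4),(S2W([(-108,-40,171)],q)[0],S,9),(S2W([(-108,0,171)],q)[0],S,3)],-.4)
```

```text
scene -350 2732 x [-139.   49.] y [-147.   61.]
scene -300 3793 x [-146.   83.] y [-144.   82.]
scene -250 999 x [-132.   86.] y [-130.   85.]
scene -200 624 x [ 8. 55.] y [-58.  46.]
scene -150 464 x [ 6. 50.] y [-46.  44.]
scene -100 376 x [ 8. 40.] y [-37.  35.]
scene -50 640 x [-11.  22.] y [-71.  68.]
top -350 1254 x [-145.   50.] y [-145.   63.]
top -300 1193 x [-95.  67.] y [-79.  74.]
top -250 104 x [-100.   58.] y [-81.  17.]
top -200 124 x [-48.  -1.] y [-44.  15.]
top -150 111 x [-48.  13.] y [-46.  27.]
top -100 30 x [-38.   4.] y [-36.   9.]
top -50 28 x [-12.  15.] y [-57.  73.]
[[488.35733534  51.84424864 171.        ]]
-0.0001 0.0000 -0.0225 0.0001 -0.0002 0.0001 -0.4; -0.0001 0.0000 -0.0225 0.0001 -0.0002 0.0001 -0.4; -0.0001 -0.0000 -0.0225 0.0001 -0.0002 0.0001 -0.4; -0.0001 -0.0000 -0.0225 0.0001 -0.0002 0.0001 -0.4

-0.0043 -0.0328 0.0000 -0.0000 0.0000 0.0109 -0.4; -0.0046 -0.0327 0.0000 -0.0000 0.0000 0.0109 -0.4; -0.0050 -0.0327 0.0000 -0.0000 0.0000 0.0109 -0.4; -0.0054 -0.0326 0.0000 -0.0000 0.0000 0.0109 -0.4; -0.0057 -0.0325 0.0000 -0.0000 0.0000 0.0109 -0.4; -0.0061 -0.0325 0.0000 -0.0000 0.0000 0.0109 -0.4; -0.0064 -0.0324 0.0000 -0.0000 0.0000 0.0109 -0.4; -0.0068 -0.0323 0.0000 -0.0000 0.0000 0.0109 -0.4; -0.0071 -0.0323 0.0000 -0.0000 0.0000 0.0109 -0.4

0.0000 -0.0133 0.0000 -0.0000 -0.0000 0.0000 -0.4; -0.0000 -0.0133 0.0000 -0.0000 -0.0000 0.0000 -0.4; 0.0000 -0.0133 0.0000 -0.0000 -0.0000 0.0000 -0.4
```

{"name": "play_rows", "arguments": {"commands": "0 0 -0.005 0 0 0 -0.4; 0 0 -0.015 0 0 0 -0.4; 0 0 -0.03 0 0 0 -0.4; 0 0 -0.03 0 0 0 -0.4; 0 0 -0.01 0 0 0 -0.4; 0 0 0 0 0 0 -0.4"}}

```text
clock: 5.62
position: [517.3, -283.3, 170.7]
tool_rot: [0.0, 1.0, -0.009, 0.0]
wrist_force: [1.2, 0.1, -3.8]
finger_gap: 48.2
```

Run:
```python
from plan import *
for n in('scene','top'):
    S=W2S(np.load(n+'W.npz')['W'].reshape(-1,3),q)
    k=(S[:,0]>-60)&(S[:,0]<10)&(abs(S[:,1])<60)&(S[:,2]>200)&(S[:,2]<400)
    print(n,np.round(S[k].min(0)),np.round(S[k].max(0)))
```

```text
scene [-29. -47. 204.] [ 10.  51. 259.]
top [-37. -49. 200.] [ 10.  48. 259.]
```

{"name": "play_rows", "arguments": {"commands": "-0.0043 -0.0328 0 0 0 0.0109 -0.4; -0.0046 -0.0327 0 0 0 0.0109 -0.4; -0.0050 -0.0327 0 0 0 0.0109 -0.4; -0.0054 -0.0326 0 0 0 0.0109 -0.4; -0.0057 -0.0325 0 0 0 0.0109 -0.4; -0.0061 -0.0325 0 0 0 0.0109 -0.4; -0.0064 -0.0324 0 0 0 0.0109 -0.4; -0.0068 -0.0323 0 0 0 0.0109 -0.4; -0.0071 -0.0323 0 0 0 0.0109 -0.4; 0 -0.01 0 0 0 0 -0.4"}}

```text
clock: 6.88
position: [484.2, 23.6, 169.3]
tool_rot: [-0.0, 0.998, -0.057, -0.001]
wrist_force: [0.9, -0.6, -2.7]
finger_gap: 48.2
```

{"name": "play_rows", "arguments": {"commands": "0 -0.01 0 0 0 0 -0.4; 0 -0.01 0 0 0 0 -0.4; 0 -0.008 0 0 0 0 -0.4; 0 0 0.02 0 0 0 -0.4; 0 0 0.02 0 0 0 -0.4; 0 0 0 0 0 0 -0.4; 0 0 0 0 0 0 -0.4"}}

```text
clock: 7.75
position: [488.5, 49.9, 131.2]
tool_rot: [-0.0, 0.998, -0.058, 0.0]
wrist_force: [1.1, -0.1, -2.7]
finger_gap: 48.4
```

```bash
cat > look.py <<'E'
import sys
from plan import *
tag=sys.argv[1]
show()
for n in('scene','top'):
    p,d=grab_frame(n); np.savez(n+tag+'.npz',p=p,d=d)
    u0,v0=(230,120) if n=='scene' else (190,110)
    cv2.imwrite(f'pics/{n}{tag}.png',cv2.resize(p[v0:v0+150,u0:u0+160,::-1],None,fx=4,fy=4,interpolation=cv2.INTER_CUBIC))
show()
E
python3 look.py 2
python3 - <<'E'
from plan import *
rows([(S2W([(-108,0,90)],q)[0],tool(q[2]),4)],-.4)
E
```

```text
t 7.75 pos [488.5  49.9 131.2] yaw -6.62 z [ 0.001  0.    -1.   ] F [ 1.1 -0.1 -2.7] gap 48.4 stage [-107.6   -1.9  131.2] q [-0.06  0.1   1.86  0.    1.18  1.63]
t 7.85 pos [488.6  49.9 131.3] yaw -6.61 z [ 0.001  0.    -1.   ] F [-0.2 -0.3 -3.4] gap 48.6 stage [-107.6   -1.9  131.3] q [-0.06  0.1   1.86  0.    1.18  1.63]
-0.0001 -0.0005 0.0103 -0.0000 -0.0003 0.0001 -0.4; -0.0001 -0.0005 0.0103 -0.0000 -0.0003 0.0001 -0.4; -0.0001 -0.0005 0.0103 -0.0000 -0.0003 0.0001 -0.4; -0.0001 -0.0005 0.0103 -0.0000 -0.0003 0.0001 -0.4
```

View pics/scene2.png

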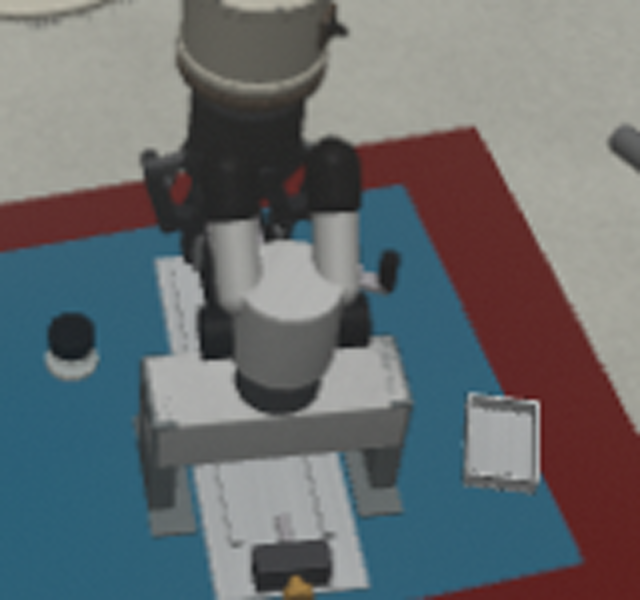

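View pics/top2.png

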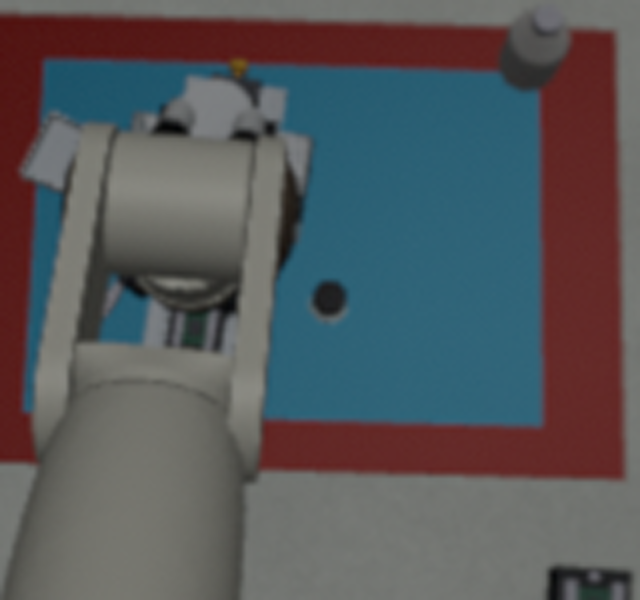

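The top picture shows the holder at crop (195,330), in line with the channel; the scene view is masked by the microscope. I'll lower it with a +1.9 mm y correction.

{"name": "play_rows", "arguments": {"commands": "0 -0.0019 0.01 0 0 0 -0.4; 0 0 0.01 0 0 0 -0.4; 0 0 0.01 0 0 0 -0.4; 0 0 0.008 0 0 0 -0.4; 0 0 0.004 0 0 0 -0.4; 0 0 0 0 0 0 -0.4; 0 0 0 0 0 0 -0.4"}}

```text
clock: 8.72
position: [488.5, 51.9, 88.7]
tool_rot: [-0.0, 0.998, -0.058, 0.0]
wrist_force: [-1.2, 1.1, -3.8]
finger_gap: 48.4
```

{"name": "play_rows", "arguments": {"commands": "0 0 0.001 0 0 0 -0.4; 0 0 0.001 0 0 0 -0.4; 0 0 0 0 0 0 -0.4"}}

```text
clock: 9.1
position: [488.3, 51.9, 86.4]
tool_rot: [-0.0, 0.998, -0.058, -0.0]
wrist_force: [-0.9, -0.4, -3.0]
finger_gap: 48.3
```

{"name": "play_rows", "arguments": {"commands": "0 0 0.001 0 0 0 -0.4; 0 0 0.0005 0 0 0 -0.4; 0 0 0 0 0 0 -0.4"}}

```text
clock: 9.48
position: [488.4, 51.9, 85.1]
tool_rot: [-0.0, 0.998, -0.058, 0.0]
wrist_force: [-3.2, -0.2, 3.9]
finger_gap: 48.5
```

{"name": "play_rows", "arguments": {"commands": "0 0 0 0 0 0 0.2; 0 0 0 0 0 0 0.45; 0 0 0 0 0 0 0.45; 0 0 0 0 0 0 0.45; 0 0 -0.01 0 0 0 0.45; 0 0 -0.02 0 0 0 0.45; 0 0 -0.03 0 0 0 0.45; 0 0 0 0 0 0 0.45"}}

```text
clock: 10.48
position: [489.3, 51.8, 147.5]
tool_rot: [-0.0, 0.998, -0.058, 0.002]
wrist_force: [-0.4, -0.2, -0.4]
finger_gap: 62.1
```

Run:
```python
from plan import *
show()
# tip centre (closed ~25 gap: 72 ahead); target tip at stage
def tcp(tip,t,L=72):
    r=tool(q[2],t); return S2W([tip],q)[0]-r.apply([0,0,L]),r
t=.52
a=tcp((-195,0,90),t); b=tcp((-195,0,15),t)
print(a[0],b[0],W2S(a[0],q))
s=cur()
rows([(s[0]*0+S2W([(-165,0,145)],q)[0],tool(q[2]),2),(a[0],a[1],4),(b[0],b[1],4)],-.4)
```

```text
t 10.47 pos [489.3  51.8 147.5] yaw -6.60 z [ 0.004 -0.    -1.   ] F [-0.4 -0.2 -0.4] gap 62.1 stage [-1.070e+02  1.000e-01  1.475e+02] q [-0.05  0.09  1.84  0.    1.21  1.63]
[366.40193268  66.01009564 152.48298094] [366.40193268  66.01009564  77.48298094] [[-2.30775370e+02 -3.55271368e-15  1.52482981e+02]]
-0.0290 0.0000 0.0012 -0.0002 -0.0021 0.0002 -0.4; -0.0290 0.0001 0.0012 -0.0002 -0.0021 0.0002 -0.4

-0.0164 0.0000 -0.0019 0.0000 0.1300 0.0000 -0.4; -0.0161 -0.0000 -0.0040 0.0000 0.1300 0.0000 -0.4; -0.0154 0.0000 -0.0060 0.0000 0.1300 -0.0000 -0.4; -0.0145 -0.0000 -0.0080 0.0000 0.1300 0.0000 -0.4

-0.0093 0.0000 0.0163 0.0000 0.0000 0.0000 -0.4; -0.0093 0.0000 0.0163 0.0000 0.0000 0.0000 -0.4; -0.0093 0.0000 0.0163 0.0000 0.0000 0.0000 -0.4; -0.0093 0.0000 0.0163 0.0000 0.0000 0.0000 -0.4
```

{"name": "play_rows", "arguments": {"commands": "-0.03 0 0 0 0 0 0.4; -0.03 0 0 0 0 0 0; -0.0164 0 -0.0019 0 0.13 0 -0.4; -0.0161 0 -0.004 0 0.13 0 -0.4; -0.0154 0 -0.006 0 0.13 0 -0.4; -0.0145 0 -0.008 0 0.13 0 -0.4; 0 0 0 0 0 0 -0.4; 0 0 0 0 0 0 -0.4"}}

```text
clock: 11.48
position: [363.9, 66.3, 152.9]
tool_rot: [0.015, 0.965, -0.056, 0.256]
wrist_force: [-0.3, -0.1, 0.9]
finger_gap: 25.2
```

```bash
python3 look.py 3
python3 - <<'E'
from plan import *
p,r=cur(); print('tip',W2S(p+r.apply([0,0,72]),q), 'tilt',np.degrees(np.arccos(-r.apply([0,0,1])[2])))
W=cloud('top',np.load('top3.npz')['d']); S=W2S(W.reshape(-1,3),q)
k=(S[:,0]>-200)&(S[:,0]<-5)&(abs(S[:,1])<30)&(S[:,2]>22)&(S[:,2]<44)
print(k.sum(),np.percentile(S[k],[2,50,98],axis=0).round(1))
T=r.inv().apply(W.reshape(-1,3)-p)
W=cloud('scene',np.load('scene3.npz')['d']); T=r.inv().apply(W.reshape(-1,3)-p)
k=(abs(T[:,1])<60)&(abs(T[:,0])<40)&(T[:,2]>30)&(T[:,2]<75); print('fingers',np.percentile(T[k],[2,98],axis=0).round(1))
E
```

```text
t 11.47 pos [363.9  66.3 152.9] yaw -6.61 z [ 0.493 -0.057 -0.868] F [-0.3 -0.1  0.9] gap 25.2 stage [-233.3    0.   152.9] q [ 0.02 -0.46  2.34 -0.09  0.75  1.75]
t 11.57 pos [364.1  66.2 152.6] yaw -6.63 z [ 0.492 -0.057 -0.869] F [ 1.6 -0.6 -0.7] gap 25.6 stage [-2.330e+02 -1.000e-01  1.526e+02] q [ 0.02 -0.46  2.34 -0.09  0.75  1.75]
tip [[-1.97356131e+02 -8.37910297e-02  9.00767823e+01]] tilt 29.711180340288696
372 [[-162.9  -26.6   26.7]
 [-110.9   -2.6   34.3]
 [ -57.1   21.3   41.2]]
fingers [[-10.1 -25.8  30.6]
 [ 16.2  25.8  68.5]]
```

View pics/top3.png

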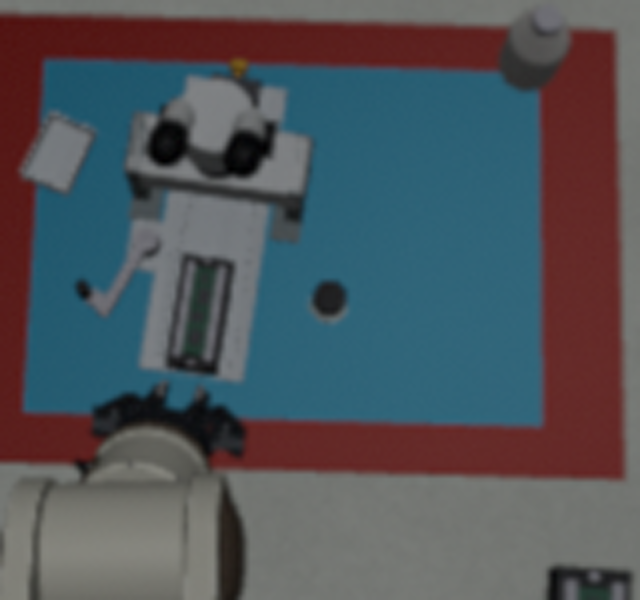

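View pics/scene3.png

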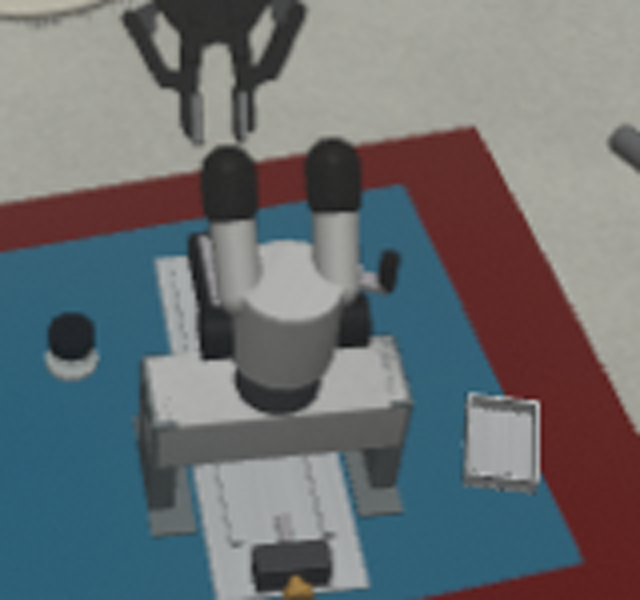

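The top picture shows the holder lying in the channel from crop (200,257) to (190,372), aligned. I'll go down behind it at 15° tilt.

```bash
cat >> plan.py <<'E'
def tcp(tip,t,L=72):
    r=tool(q[2],t); return S2W([tip],q)[0]-r.apply([0,0,L]),r
E
python3 - <<'E'
from plan import *
a=tcp((-182,0,50),.26);b=tcp((-182,0,14),.26)
rows([(*a,3),(*b,3)],-.4)
E
```

```text
0.0040 -0.0000 0.0149 -0.0000 -0.0862 -0.0000 -0.4; 0.0052 -0.0000 0.0145 -0.0000 -0.0862 -0.0000 -0.4; 0.0065 -0.0000 0.0140 -0.0000 -0.0862 -0.0000 -0.4

-0.0031 0.0000 0.0116 0.0000 0.0000 0.0000 -0.4; -0.0031 0.0000 0.0116 0.0000 -0.0000 0.0000 -0.4; -0.0031 0.0000 0.0116 0.0000 0.0000 0.0000 -0.4
```

{"name": "play_rows", "arguments": {"commands": "0.004 0 0.0149 0 -0.0862 0 -0.4; 0.0052 0 0.0145 0 -0.0862 0 -0.4; 0.0065 0 0.014 0 -0.0862 0 -0.4; -0.0031 0 0.0116 0 0 0 -0.4; -0.0031 0 0.0116 0 0 0 -0.4; -0.0031 0 0.0116 0 0 0 -0.4; 0 0 0 0 0 0 -0.4; 0 0 0 0 0 0 -0.4"}}

```text
clock: 12.58
position: [395.8, 62.6, 83.9]
tool_rot: [0.007, 0.99, -0.057, 0.131]
wrist_force: [-0.1, 0.4, -0.3]
finger_gap: 25.6
```

Run:
```python
from plan import *
show(); p,r=cur(); print('tip',W2S(p+r.apply([0,0,72]),q), 'tilt',np.degrees(np.arccos(-r.apply([0,0,1])[2])))
a=tcp((-172,0,14),.26);b=tcp((-110,0,14),.26)
rows([(*a,2),(*b,10)],-.4)
```

```text
t 12.57 pos [395.8  62.6  83.9] yaw -6.60 z [ 0.258 -0.03  -0.966] F [-0.1  0.4 -0.3] gap 25.6 stage [-201.1    0.    83.9] q [-0.02 -0.15  2.23 -0.03  0.79  1.69]
tip [[-1.82475025e+02  5.45866020e-02  1.43719211e+01]] tilt 15.022812798265408
0.0051 0.0000 0.0015 -0.0001 -0.0011 0.0002 -0.4; 0.0051 0.0000 0.0015 -0.0001 -0.0011 0.0002 -0.4

0.0060 -0.0000 0.0016 0.0000 0.0000 0.0000 -0.4; 0.0060 -0.0000 0.0016 0.0000 0.0000 0.0000 -0.4; 0.0060 0.0000 0.0016 0.0000 0.0000 0.0000 -0.4; 0.0060 -0.0000 0.0016 0.0000 0.0000 0.0000 -0.4; 0.0060 -0.0000 0.0016 0.0000 -0.0000 0.0000 -0.4; 0.0060 -0.0000 0.0016 -0.0000 0.0000 -0.0000 -0.4; 0.0060 -0.0000 0.0016 0.0000 0.0000 0.0000 -0.4; 0.0060 0.0000 0.0016 0.0000 0.0000 0.0000 -0.4; 0.0060 -0.0000 0.0016 0.0000 0.0000 0.0000 -0.4; 0.0060 -0.0000 0.0016 0.0000 0.0000 0.0000 -0.4
```

{"name": "play_rows", "arguments": {"commands": "0.0039 0 0.001 0 0 0 -0.4; 0.0039 0 0.001 0 0 0 -0.4; 0.0019 0 0.0005 0 0 0 -0.4; 0.0019 0 0.0005 0 0 0 -0.4; 0.0019 0 0.0005 0 0 0 -0.4; 0.0029 0 0.0008 0 0 0 -0.4; 0.0039 0 0.001 0 0 0 -0.4; 0.0039 0 0.001 0 0 0 -0.4; 0.0039 0 0.001 0 0 0 -0.4; 0.0039 0 0.001 0 0 0 -0.4"}}

```text
clock: 13.82
position: [428.9, 58.7, 83.7]
tool_rot: [0.007, 0.99, -0.057, 0.13]
wrist_force: [-1.3, -0.7, -0.4]
finger_gap: 25.7
```

{"name": "play_rows", "arguments": {"commands": "0.0039 0 0.001 0 0 0 -0.4; 0.0039 0 0.001 0 0 0 -0.4; 0.0039 0 0.001 0 0 0 -0.4; 0.0039 0 0.001 0 0 0 -0.4; 0.0039 0 0.001 0 0 0 -0.4"}}

```text
clock: 14.45
position: [448.9, 56.4, 84.0]
tool_rot: [0.007, 0.99, -0.057, 0.13]
wrist_force: [-1.9, 0.4, -1.4]
finger_gap: 25.6
```

Run:
```python
from plan import *
show(); p,r=cur(); print('tip',W2S(p+r.apply([0,0,72]),q), 'tilt',np.degrees(np.arccos(-r.apply([0,0,1])[2])))
```

```text
t 14.45 pos [448.9  56.4  84. ] yaw -6.61 z [ 0.257 -0.03  -0.966] F [-1.9  0.4 -1.4] gap 25.6 stage [-147.7    0.    84. ] q [-0.03 -0.03  2.13 -0.03  0.78  1.67]
tip [[-1.29125541e+02  2.43612183e-02  1.44299589e+01]] tilt 14.974003088462602
```

Run:
```python
from plan import *
p,r=cur()
a=tcp((-97,0,14.5),.52);b=tcp((-57,0,14.5),.52)
rows([(*a,9),(*b,10)],-.4)
```

```text
0.0014 0.0000 0.0012 -0.0000 0.0287 0.0000 -0.4; 0.0014 0.0000 0.0012 -0.0000 0.0287 0.0000 -0.4; 0.0013 0.0000 0.0013 -0.0000 0.0287 0.0000 -0.4; 0.0013 0.0000 0.0013 -0.0000 0.0287 0.0000 -0.4; 0.0013 0.0000 0.0013 -0.0000 0.0287 0.0000 -0.4; 0.0012 0.0000 0.0014 -0.0000 0.0287 0.0000 -0.4; 0.0012 0.0000 0.0014 -0.0000 0.0287 0.0000 -0.4; 0.0011 0.0000 0.0014 -0.0000 0.0287 0.0000 -0.4; 0.0011 0.0000 0.0015 -0.0000 0.0287 0.0000 -0.4

0.0035 0.0000 0.0020 0.0000 0.0000 0.0000 -0.4; 0.0035 -0.0000 0.0020 0.0000 0.0000 0.0000 -0.4; 0.0035 0.0000 0.0020 0.0000 0.0000 0.0000 -0.4; 0.0035 -0.0000 0.0020 0.0000 0.0000 0.0000 -0.4; 0.0035 0.0000 0.0020 0.0000 0.0000 -0.0000 -0.4; 0.0035 0.0000 0.0020 0.0000 -0.0000 0.0000 -0.4; 0.0035 -0.0000 0.0020 0.0000 0.0000 0.0000 -0.4; 0.0035 0.0000 0.0020 0.0000 0.0000 0.0000 -0.4; 0.0035 -0.0000 0.0020 0.0000 0.0000 0.0000 -0.4; 0.0035 0.0000 0.0020 0.0000 0.0000 0.0000 -0.4
```

{"name": "play_rows", "arguments": {"commands": "0.0014 0 0.0012 0 0.0287 0 -0.4; 0.0014 0 0.0012 0 0.0287 0 -0.4; 0.0013 0 0.0013 0 0.0287 0 -0.4; 0.0013 0 0.0013 0 0.0287 0 -0.4; 0.0013 0 0.0013 0 0.0287 0 -0.4; 0.0012 0 0.0014 0 0.0287 0 -0.4; 0.0012 0 0.0014 0 0.0287 0 -0.4; 0.0011 0 0.0014 0 0.0287 0 -0.4; 0.0011 0 0.0015 0 0.0287 0 -0.4; 0 0 0 0 0 0 -0.4"}}

```text
clock: 15.7
position: [463.5, 54.8, 76.9]
tool_rot: [0.015, 0.965, -0.056, 0.257]
wrist_force: [0.2, -0.5, -0.3]
finger_gap: 25.5
```

{"name": "play_rows", "arguments": {"commands": "0.0035 0 0.002 0 0 0 -0.4; 0.0035 0 0.002 0 0 0 -0.4; 0.0035 0 0.002 0 0 0 -0.4; 0.0035 0 0.002 0 0 0 -0.4; 0.0035 0 0.002 0 0 0 -0.4; 0.0017 0 0.001 0 0 0 -0.4"}}

```text
clock: 16.45
position: [485.7, 52.2, 76.9]
tool_rot: [0.015, 0.965, -0.056, 0.256]
wrist_force: [-2.3, 0.5, 2.4]
finger_gap: 25.4
```

```bash
python3 look.py 4
python3 - <<'E'
from plan import *
show(); p,r=cur(); print('tip',W2S(p+r.apply([0,0,72]),q), 'tilt',np.degrees(np.arccos(-r.apply([0,0,1])[2])))
E
```

```text
t 16.45 pos [485.7  52.2  76.9] yaw -6.61 z [ 0.493 -0.057 -0.868] F [-2.3  0.5  2.4] gap 25.4 stage [-110.6    0.    76.9] q [-0.03 -0.02  2.2  -0.1   0.44  1.74]
t 16.55 pos [485.7  52.1  77. ] yaw -6.61 z [ 0.493 -0.057 -0.868] F [ 0.3 -0.5 -0.3] gap 25.7 stage [-110.7   -0.    77. ] q [-0.03 -0.02  2.2  -0.1   0.44  1.74]
t 16.55 pos [485.7  52.1  77. ] yaw -6.61 z [ 0.493 -0.057 -0.868] F [ 0.3 -0.5 -0.3] gap 25.7 stage [-110.7   -0.    77. ] q [-0.03 -0.02  2.2  -0.1   0.44  1.74]
tip [[-7.49009206e+01  1.53670491e-02  1.45151442e+01]] tilt 29.78695182107449
```

View pics/top4.png

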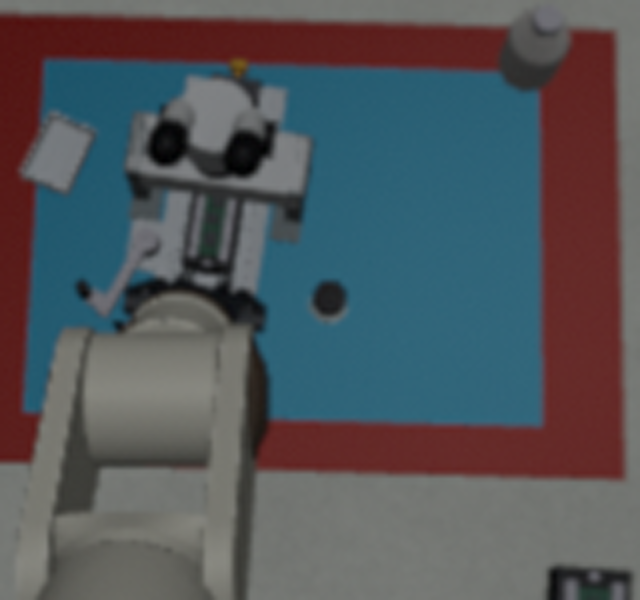

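View pics/scene4.png

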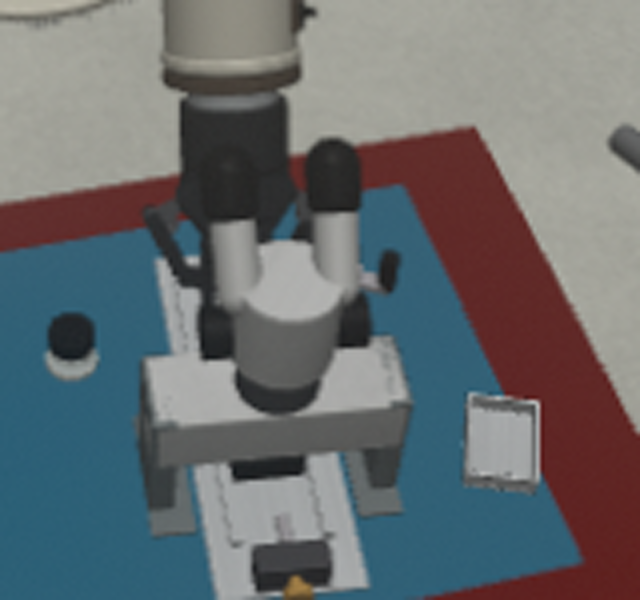

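The scene picture shows the far end coming through under the arch at crop (268,465), and the pin tip at about (283,515). Pushing on.

{"name": "play_rows", "arguments": {"commands": "0.0035 0 0.002 0 0 0 -0.4; 0.0035 0 0.002 0 0 0 -0.4; 0.0035 0 0.002 0 0 0 -0.4; 0.0035 0 0.002 0 0 0 -0.4; 0.0035 0 0.002 0 0 0 -0.4"}}

```text
clock: 17.18
position: [505.8, 49.8, 77.0]
tool_rot: [0.015, 0.965, -0.056, 0.256]
wrist_force: [-2.8, 0.0, 1.1]
finger_gap: 25.9
```

```bash
cat > close.py <<'E'
import sys
from plan import *
tag=sys.argv[1]; p,d=grab_frame('scene'); np.savez('scene'+tag+'.npz',p=p,d=d)
u0,v0,u1,v1=275,225,325,275
c=p[v0:v1,u0:u1,::-1]; c=np.clip(c.astype(float)*1.5,0,255).astype(np.uint8)
cv2.imwrite(f'pics/pin{tag}.png',cv2.resize(c,None,fx=11,fy=11,interpolation=cv2.INTER_CUBIC))
show(); P,r=cur(); tip=W2S(P+r.apply([0,0,72]),q)[0]; print('tip',tip.round(1))
# predicted far end top edge for given near end
for near in (-45,-35,-25): print(near,proj('scene',S2W([(near+110,0,32),(near+110,0,22),(near+110,0,18)],q)).round(1).tolist())
W=cloud('scene',d); S=W2S(W.reshape(-1,3),q)
k=(S[:,0]>45)&(S[:,0]<105)&(abs(S[:,1])<22)&(S[:,2]>26)&(S[:,2]<40); print('far end pts',k.sum(),np.percentile(S[k,0],[50,90,95,99]).round(1) if k.any() else '')
E
python3 close.py 5
```

```text
t 17.23 pos [506.2  49.8  77.1] yaw -6.62 z [ 0.494 -0.057 -0.868] F [-1.7  0.2 -0.2] gap 25.6 stage [-90.    0.   77.1] q [-0.03  0.02  2.16 -0.09  0.44  1.73]
tip [-54.3   0.   14.6]
-45 [[298.7, 239.7], [298.4, 241.9], [298.3, 242.8]]
-35 [[299.4, 242.8], [299.1, 245.0], [299.0, 245.9]]
-25 [[300.1, 245.9], [299.8, 248.1], [299.7, 249.0]]
far end pts 111 [58.4 64.9 65.9 67.2]
```

View pics/pin5.png

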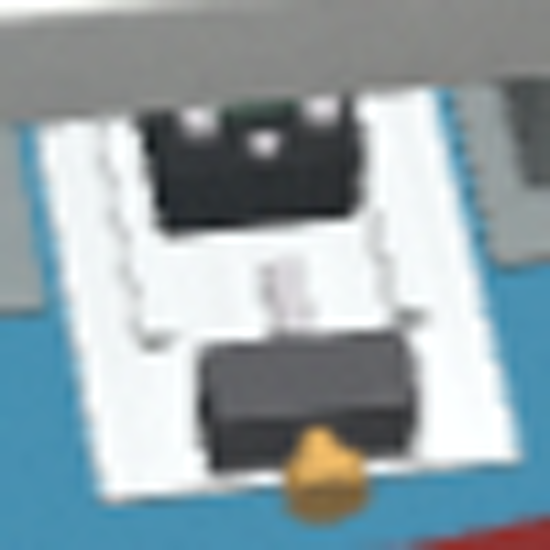

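The close crop shows the far end edge at about (255,230), far-end x ≈ 65 mm. The pin tip is at about (283,262), x ≈ 85 mm, so about 20 mm remain.

{"name": "play_rows", "arguments": {"commands": "0.0017 0 0.001 0 0 0 -0.4; 0.0017 0 0.001 0 0 0 -0.4; 0.0017 0 0.001 0 0 0 -0.4; 0.0017 0 0.001 0 0 0 -0.4; 0.0017 0 0.001 0 0 0 -0.4; 0.0017 0 0.001 0 0 0 -0.4; 0.0017 0 0.001 0 0 0 -0.4; 0 0 0 0 0 0 -0.4"}}

```text
clock: 18.23
position: [519.4, 48.3, 76.8]
tool_rot: [0.015, 0.965, -0.056, 0.257]
wrist_force: [-0.1, 0.2, 0.5]
finger_gap: 25.5
```

```bash
python3 close.py 6
```

```text
t 18.27 pos [519.4  48.3  76.8] yaw -6.61 z [ 0.494 -0.057 -0.868] F [-0.8 -1.   0.2] gap 25.5 stage [-76.8   0.   76.8] q [-0.04  0.05  2.13 -0.09  0.44  1.72]
tip [-41.    0.   14.3]
-45 [[298.7, 239.7], [298.4, 241.9], [298.3, 242.8]]
-35 [[299.4, 242.8], [299.1, 245.0], [299.0, 245.9]]
-25 [[300.1, 245.9], [299.8, 248.1], [299.7, 249.0]]
far end pts 179 [66.6 78.  79.2 81. ]
```

View pics/pin6.png

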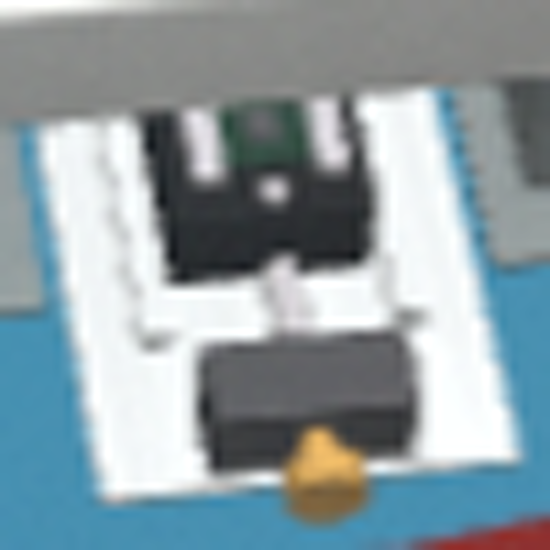

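{"name": "play_rows", "arguments": {"commands": "0.0009 0 0.0005 0 0 0 -0.4; 0.0009 0 0.0005 0 0 0 -0.4; 0.0009 0 0.0005 0 0 0 -0.4; 0 0 0 0 0 0 -0.4"}}

```text
clock: 18.77
position: [522.3, 47.9, 76.8]
tool_rot: [0.015, 0.965, -0.056, 0.257]
wrist_force: [-1.1, -0.1, -0.0]
finger_gap: 25.7
```

{"name": "play_rows", "arguments": {"commands": "0.0009 0 0.0005 0 0 0 -0.4; 0.0009 0 0.0005 0 0 0 -0.4; 0.0009 0 0.0005 0 0 0 -0.4; 0 0 0 0 0 0 -0.4"}}

```text
clock: 19.27
position: [525.4, 47.6, 76.9]
tool_rot: [0.015, 0.965, -0.056, 0.257]
wrist_force: [-0.7, -0.1, -0.2]
finger_gap: 25.7
```

```bash
python3 close.py 7
```

```text
t 19.32 pos [525.4  47.6  76.9] yaw -6.61 z [ 0.493 -0.057 -0.868] F [-1.   0.  -1.1] gap 25.5 stage [-70.7   0.   76.9] q [-0.04  0.06  2.12 -0.09  0.45  1.72]
tip [-35.    0.   14.4]
-45 [[298.7, 239.7], [298.4, 241.9], [298.3, 242.8]]
-35 [[299.4, 242.8], [299.1, 245.0], [299.0, 245.9]]
-25 [[300.1, 245.9], [299.8, 248.1], [299.7, 249.0]]
far end pts 217 [70.3 84.4 85.1 86.7]
```

View pics/pin7.png

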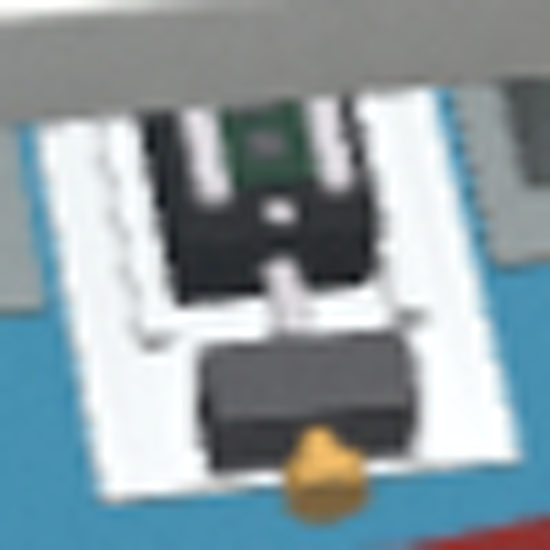

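{"name": "play_rows", "arguments": {"commands": "0.0009 0 0.0005 0 0 0 -0.4; 0.0009 0 0.0005 0 0 0 -0.4; 0.0009 0 0.0005 0 0 0 -0.4; 0 0 0 0 0 0 -0.4"}}

```text
clock: 19.82
position: [528.5, 47.2, 76.9]
tool_rot: [0.015, 0.965, -0.056, 0.257]
wrist_force: [-1.3, 0.1, -2.1]
finger_gap: 25.5
```

{"name": "play_rows", "arguments": {"commands": "0.0009 0 0.0005 0 0 0 -0.4; 0.0009 0 0.0005 0 0 0 -0.4; 0 0 0 0 0 0 -0.4"}}

```text
clock: 20.2
position: [530.6, 47.0, 77.0]
tool_rot: [0.015, 0.965, -0.056, 0.257]
wrist_force: [-1.3, -0.5, -0.7]
finger_gap: 25.7
```

```bash
python3 close.py 8
```

```text
t 20.25 pos [530.6  47.   77. ] yaw -6.61 z [ 0.493 -0.057 -0.868] F [-1.5  0.3 -1.1] gap 25.7 stage [-65.5   0.   77. ] q [-0.04  0.07  2.11 -0.09  0.45  1.72]
tip [-29.7   0.1  14.5]
-45 [[298.7, 239.7], [298.4, 241.9], [298.3, 242.8]]
-35 [[299.4, 242.8], [299.1, 245.0], [299.0, 245.9]]
-25 [[300.1, 245.9], [299.8, 248.1], [299.7, 249.0]]
far end pts 240 [72.2 88.6 90.1 92.2]
```

View pics/pin8.png

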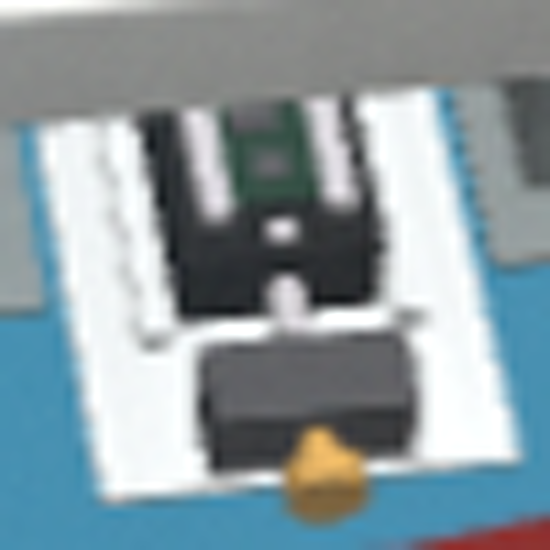

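The pin tip in the crop moved from row 258 to 275, about 4–5 mm of compression, with the near end at about x = -20. That is pressed without bottoming. I'll back off and check that it stays.

{"name": "play_rows", "arguments": {"commands": "-0.0009 0 -0.0005 0 0 0 -0.4; -0.0017 0 -0.001 0 0 0 -0.4; -0.0035 0 -0.002 0 0 0 -0.4; -0.01 0 -0.0057 0 0 0 -0.4; -0.017 0 -0.01 0 0 0 -0.4; -0.017 0 -0.01 0 0 0 -0.4; -0.01 0 -0.0057 0 0 0 -0.7; 0 0 0 0 0 0 -1; 0 0 0 0 0 0 -1"}}

```text
clock: 21.38
position: [462.0, 54.9, 77.7]
tool_rot: [0.015, 0.965, -0.056, 0.257]
wrist_force: [0.2, 0.0, -0.5]
finger_gap: 0.2
```

```bash
python3 close.py 9; python3 look.py 9
```

```text
t 21.43 pos [462.   54.9  77.6] yaw -6.62 z [ 0.494 -0.057 -0.868] F [-0.2 -0.  -0.2] gap -0.1 stage [-134.6    0.    77.6] q [-0.02 -0.07  2.25 -0.11  0.45  1.75]
tip [-98.8   0.   15.1]
-45 [[298.7, 239.7], [298.4, 241.9], [298.3, 242.8]]
-35 [[299.4, 242.8], [299.1, 245.0], [299.0, 245.9]]
-25 [[300.1, 245.9], [299.8, 248.1], [299.7, 249.0]]
far end pts 240 [74.1 89.1 90.4 91.9]
t 21.43 pos [462.   54.9  77.6] yaw -6.62 z [ 0.494 -0.057 -0.868] F [-0.2 -0.  -0.2] gap -0.1 stage [-134.6    0.    77.6] q [-0.02 -0.07  2.25 -0.11  0.45  1.75]
t 21.52 pos [461.8  54.9  77.4] yaw -6.62 z [ 0.493 -0.057 -0.868] F [0.8 0.3 0.1] gap 0.3 stage [-134.7   -0.    77.4] q [-0.02 -0.07  2.25 -0.11  0.45  1.75]
```

View pics/pin9.png

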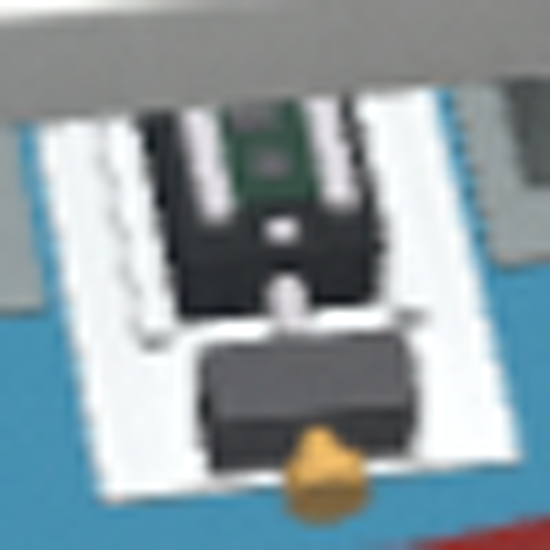

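View pics/top9.png

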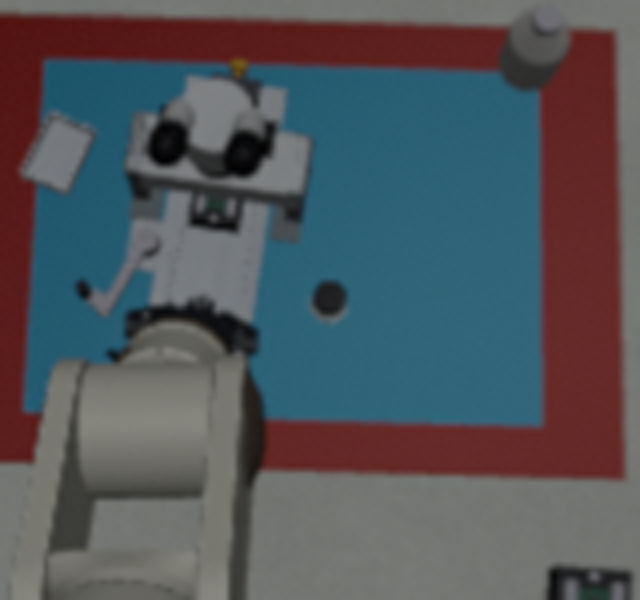

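The holder stayed put: the pin tip is still at crop row 275 and the far end at 90 mm. In the top picture the gate knob is at crop (83,288). Next, the gate.

```bash
cat > g.py <<'E'
from plan import *
def K(phi): return np.array([-44,62])+77.8*np.array([np.cos(np.radians(phi)),np.sin(np.radians(phi))])
def tp(x,y,z): return tcp((x,y,z),.52,73)
E
python3 - <<'E'
from g import *
print(K(141),K(215),K(252))
for n in('scene','top'):
    S=W2S(cloud(n,np.load(n+'9.npz')['d']).reshape(-1,3),q)
    k=(S[:,0]<-60)&(S[:,0]>-180)&(S[:,1]>85)&(S[:,1]<150)&(S[:,2]>45)&(S[:,2]<60)
    print(n,k.sum(),S[k].mean(0).round(1) if k.any() else '')
rows([(*tp(-104,30,95),4),(*tp(-101,148,95),4),(*tp(-101,148,40),4)],-1)
E
```

```text
[-104.4619558   110.96112642] [-107.73002905   17.37575325] [-68.04152216 -11.99219697]
scene 17 [-102.5  111.1   51. ]
top 12 [-105.9  109.4   51.2]
0.0089 -0.0075 -0.0183 -0.0001 0.0001 0.0000 -1; 0.0089 -0.0075 -0.0183 -0.0001 0.0001 0.0000 -1; 0.0089 -0.0075 -0.0183 -0.0001 0.0001 0.0000 -1; 0.0089 -0.0075 -0.0183 -0.0001 0.0001 0.0000 -1

0.0007 -0.0295 0.0004 0.0000 0.0000 0.0000 -1; 0.0007 -0.0295 0.0004 0.0000 0.0000 -0.0000 -1; 0.0007 -0.0295 0.0004 0.0000 0.0000 0.0000 -1; 0.0007 -0.0295 0.0004 0.0000 0.0000 0.0000 -1

-0.0068 0.0000 0.0119 0.0000 0.0000 0.0000 -1; -0.0068 0.0000 0.0119 0.0000 0.0000 0.0000 -1; -0.0068 0.0000 0.0119 0.0000 0.0000 0.0000 -1; -0.0068 0.0000 0.0119 0.0000 0.0000 0.0000 -1
```

{"name": "play_rows", "arguments": {"commands": "0.0089 -0.0075 -0.0183 0 0 0 -1; 0.0089 -0.0075 -0.0183 0 0 0 -1; 0.0089 -0.0075 -0.0183 0 0 0 -1; 0.0089 -0.0075 -0.0183 0 0 0 -1; 0.0007 -0.0295 0.0004 0 0 0 -1; 0.0007 -0.0295 0.0004 0 0 0 -1; 0.0007 -0.0295 0.0004 0 0 0 -1; 0.0007 -0.0295 0.0004 0 0 0 -1; 0 0 0 0 0 0 -1; 0 0 0 0 0 0 -1"}}

```text
clock: 22.78
position: [476.1, 202.0, 158.3]
tool_rot: [0.015, 0.965, -0.055, 0.256]
wrist_force: [-0.2, -0.4, 0.5]
finger_gap: 0.5
```

{"name": "play_rows", "arguments": {"commands": "-0.0068 0 0.0119 0 0 0 -1; -0.0068 0 0.0119 0 0 0 -1; -0.0068 0 0.0119 0 0 0 -1; -0.0068 0 0.0119 0 0 0 -1; 0 0 0 0 0 0 -1; 0 0 0 0 0 0 -1"}}

```text
clock: 23.52
position: [476.4, 202.3, 104.0]
tool_rot: [0.015, 0.965, -0.056, 0.257]
wrist_force: [0.7, -0.0, 0.1]
finger_gap: -0.2
```

```bash
python3 look.py 10
python3 - <<'E'
from g import *
p,r=cur(); print('tip',W2S(p+r.apply([0,0,73]),q).round(1))
w=[(*tp(K(141)[0]+4,K(141)[1]+22,40),3)]
for f in range(146,217,5): w.append((*tp(K(f)[0]+4,K(f)[1]+21,40),1))
rows(w,-1)
E
```

```text
t 23.52 pos [476.4 202.3 104. ] yaw -6.61 z [ 0.493 -0.057 -0.868] F [ 0.7 -0.   0.1] gap -0.2 stage [-137.2  148.1  104. ] q [ 0.36  0.03  2.08 -0.42  0.6   2.34]
t 23.62 pos [476.5 202.4 104.4] yaw -6.62 z [ 0.494 -0.057 -0.868] F [ 1.  -0.5 -0.7] gap 0.4 stage [-137.1  148.2  104.4] q [ 0.36  0.03  2.08 -0.42  0.6   2.34]
tip [[-100.8  148.2   41. ]]
-0.0000 0.0051 0.0004 -0.0002 -0.0002 0.0000 -1; -0.0000 0.0051 0.0004 -0.0002 -0.0002 0.0000 -1; -0.0000 0.0051 0.0004 -0.0002 -0.0002 0.0000 -1

-0.0035 0.0065 -0.0020 -0.0000 -0.0000 -0.0000 -1

-0.0031 0.0058 -0.0018 0.0000 0.0000 0.0000 -1

-0.0026 0.0061 -0.0015 0.0000 0.0000 0.0000 -1

-0.0022 0.0063 -0.0012 0.0000 0.0000 0.0000 -1

-0.0017 0.0065 -0.0010 0.0000 0.0000 0.0000 -1

-0.0012 0.0067 -0.0007 0.0000 0.0000 0.0000 -1

-0.0007 0.0067 -0.0004 0.0000 0.0000 0.0000 -1

-0.0002 0.0068 -0.0001 0.0000 0.0000 0.0000 -1

0.0004 0.0068 0.0002 0.0000 0.0000 0.0000 -1

0.0009 0.0067 0.0005 0.0000 0.0000 0.0000 -1

0.0014 0.0066 0.0008 0.0000 0.0000 0.0000 -1

0.0019 0.0064 0.0011 0.0000 0.0000 0.0000 -1

0.0023 0.0062 0.0013 0.0000 0.0000 0.0000 -1

0.0028 0.0060 0.0016 0.0000 0.0000 0.0000 -1

0.0033 0.0057 0.0019 0.0000 0.0000 0.0000 -1
```

View pics/top10.png

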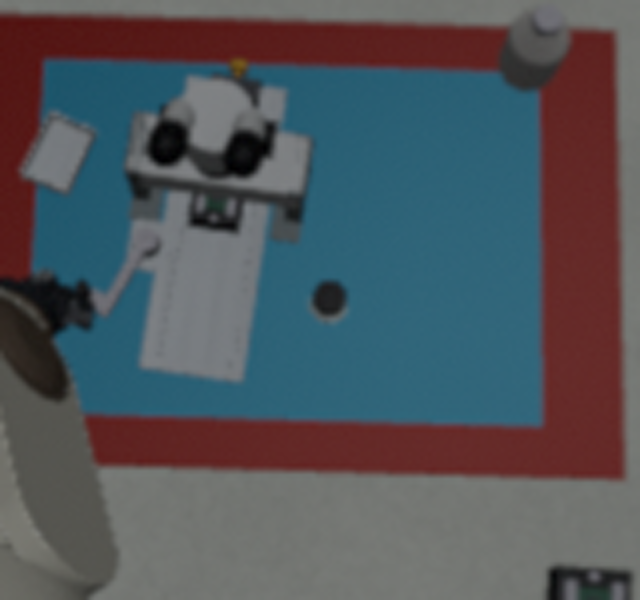

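View pics/scene10.png

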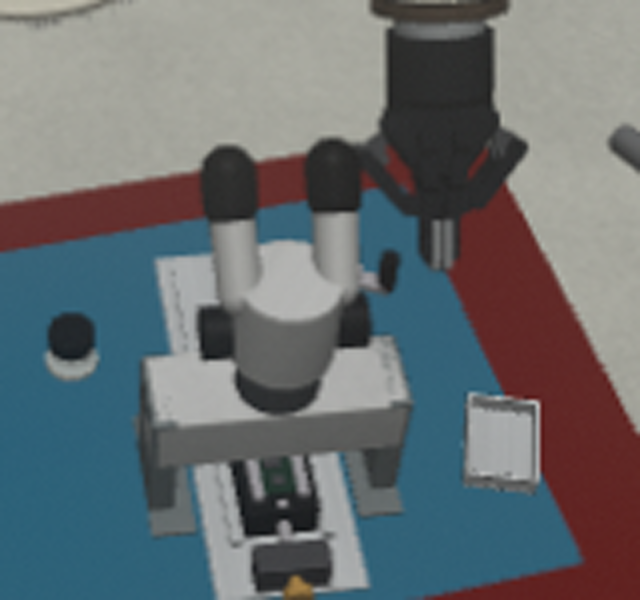

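In the scene picture the closed fingertips are at crop (440,260), to the right (+y) of the knob at (390,270). I'll push it along the arc.

{"name": "play_rows", "arguments": {"commands": "0 0.0051 0 0 0 0 -1; 0 0.0051 0 0 0 0 -1; 0 0.0051 0 0 0 0 -1; -0.0035 0.0065 -0.002 0 0 0 -1; -0.0031 0.0058 -0.0018 0 0 0 -1; -0.0026 0.0061 -0.0015 0 0 0 -1; -0.0022 0.0063 -0.0012 0 0 0 -1; 0 0 0 0 0 0 -1"}}

```text
clock: 24.62
position: [458.5, 163.5, 103.9]
tool_rot: [0.015, 0.965, -0.056, 0.257]
wrist_force: [-0.2, -0.3, -0.4]
finger_gap: -0.3
```

```bash
python3 look.py 11
python3 - <<'E'
from g import *
p,r=cur(); print('tip',W2S(p+r.apply([0,0,73]),q).round(1))
S=W2S(cloud('scene',np.load('scene11.npz')['d']).reshape(-1,3),q)
E
```

```text
t 24.62 pos [458.5 163.5 103.9] yaw -6.64 z [ 0.493 -0.057 -0.868] F [-0.2 -0.3 -0.4] gap -0.3 stage [-150.5  107.5  103.9] q [ 0.28 -0.04  2.15 -0.36  0.58  2.23]
t 24.73 pos [458.8 163.9 103.9] yaw -6.63 z [ 0.494 -0.057 -0.868] F [0.5 0.2 0.6] gap 0.1 stage [-150.3  107.9  103.9] q [ 0.28 -0.04  2.15 -0.36  0.58  2.23]
tip [[-114.   107.9   40.6]]
```

View pics/top11.png

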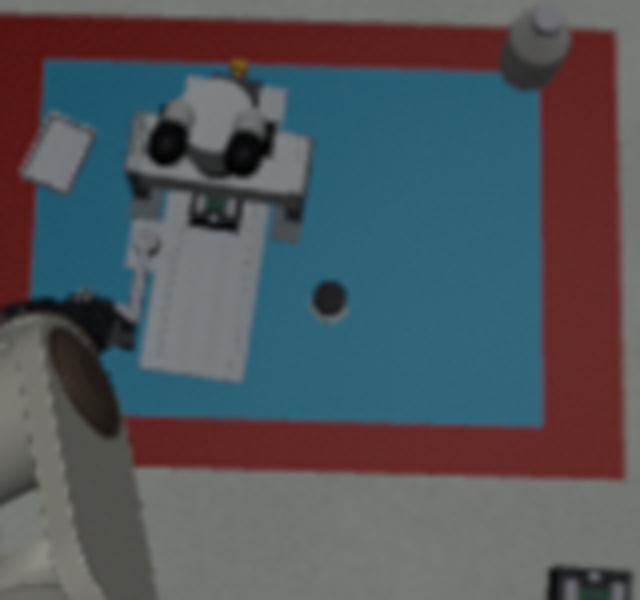

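View pics/scene11.png

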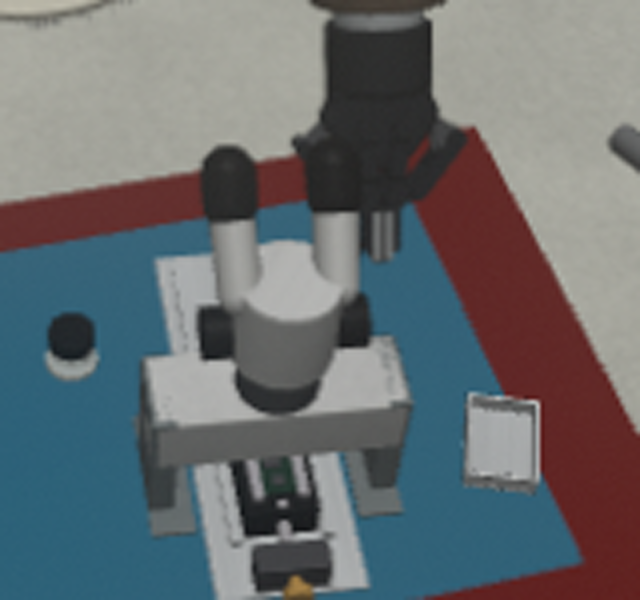

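The gate arm now points from crop (147,245) to (133,320), so it is turning. Continuing.

{"name": "play_rows", "arguments": {"commands": "-0.0017 0.0065 -0.001 0 0 0 -1; -0.0012 0.0067 -0.0007 0 0 0 -1; -0.0007 0.0067 -0.0004 0 0 0 -1; -0.0002 0.0068 -0.0001 0 0 0 -1; 0.0004 0.0068 0.0002 0 0 0 -1; 0.0009 0.0067 0.0005 0 0 0 -1; 0.0014 0.0066 0.0008 0 0 0 -1; 0.0019 0.0064 0.0011 0 0 0 -1; 0.0023 0.0062 0.0013 0 0 0 -1; 0.0028 0.006 0.0016 0 0 0 -1"}}

```text
clock: 25.98
position: [458.0, 97.8, 103.9]
tool_rot: [0.015, 0.965, -0.056, 0.257]
wrist_force: [-1.2, 1.2, -0.7]
finger_gap: -0.1
```

```bash
python3 look.py 12
python3 - <<'E'
from g import *
p,r=cur(); t=W2S(p+r.apply([0,0,73]),q)[0]; print('tip',t.round(1))
E
```

```text
t 25.98 pos [458.   97.8 103.9] yaw -6.61 z [ 0.493 -0.057 -0.868] F [-1.2  1.2 -0.7] gap -0.1 stage [-143.5   42.2  103.9] q [ 0.1  -0.1   2.21 -0.21  0.54  1.94]
t 26.07 pos [458.1  97.7 103.9] yaw -6.65 z [ 0.493 -0.057 -0.868] F [ 0.1 -0.   0.2] gap 0.0 stage [-143.3   42.   103.9] q [ 0.1  -0.1   2.21 -0.21  0.54  1.95]
tip [-107.1   42.    40.5]
```

View pics/top12.png

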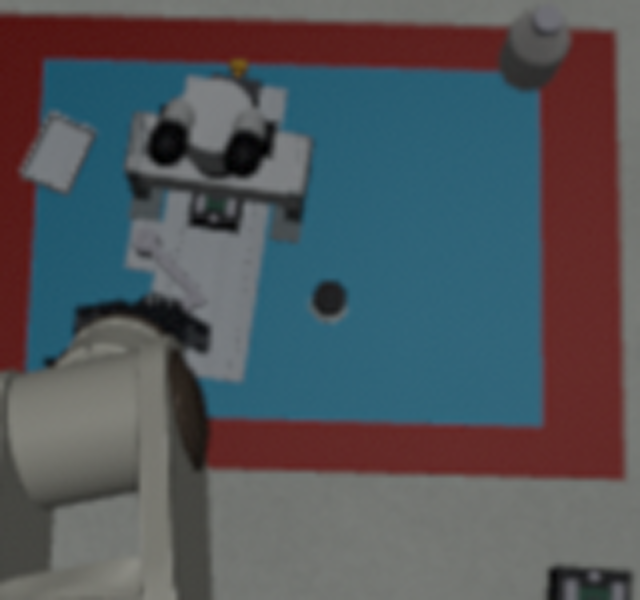

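View pics/scene12.png

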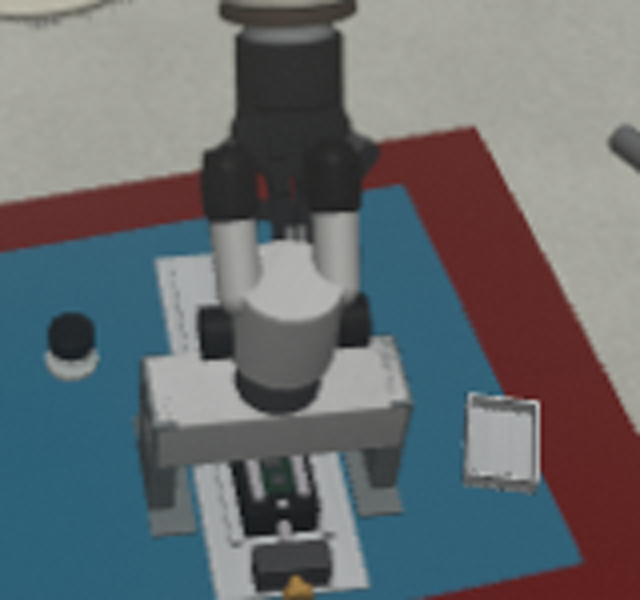

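The arm is now at crop (147,245)→(200,303), a joint angle of about 1.37. I'll push two more rows, then go round behind the knob for the final +x push.

Run:
```python
from g import *
p,r=cur()
k0=K(222); print(k0)
w=[(*tp(K(217)[0]+4,K(217)[1]+20,40.5),1),(*tp(k0[0]+4,k0[1]+20,40.5),1),(*tp(k0[0]+2,k0[1]+28,40.5),1),(*tp(k0[0]-29,k0[1]+28,40.5),3),(*tp(k0[0]-29,k0[1]-2,40.5),3)]
rows(w,-1)
```

```text
[-101.81666742    9.94163883]
0.0043 0.0069 0.0025 0.0001 0.0002 -0.0003 -1

0.0037 0.0052 0.0021 -0.0000 -0.0000 -0.0000 -1

-0.0017 -0.0080 -0.0010 0.0000 0.0000 0.0000 -1

-0.0090 0.0000 -0.0051 0.0000 0.0000 0.0000 -1; -0.0090 0.0000 -0.0051 0.0000 0.0000 0.0000 -1; -0.0090 0.0000 -0.0051 0.0000 0.0000 0.0000 -1

0.0000 0.0100 0.0000 0.0000 0.0000 0.0000 -1; 0.0000 0.0100 0.0000 0.0000 0.0000 0.0000 -1; 0.0000 0.0100 0.0000 0.0000 0.0000 0.0000 -1
```

{"name": "play_rows", "arguments": {"commands": "0.0043 0.0069 0.0025 0 0 0 -1; 0.0037 0.0052 0.0021 0 0 0 -1; 0 0 0 0 0 0 -1; -0.0017 -0.008 -0.001 0 0 0 -1; -0.009 0 -0.0051 0 0 0 -1; -0.009 0 -0.0051 0 0 0 -1; -0.009 0 -0.0051 0 0 0 -1; 0 0 0 0 0 0 -1"}}

```text
clock: 27.08
position: [433.0, 97.0, 103.8]
tool_rot: [0.015, 0.965, -0.056, 0.257]
wrist_force: [0.9, 0.6, -0.0]
finger_gap: -0.4
```

```bash
python3 look.py 13
python3 - <<'E'
from g import *
p,r=cur(); t=W2S(p+r.apply([0,0,73]),q)[0]; print('tip',t.round(1))
S=W2S(cloud('top',np.load('top13.npz')['d']).reshape(-1,3),q)
k=(S[:,2]>43)&(S[:,2]<60)&(S[:,0]<-70)&(S[:,0]>-118)&(S[:,1]>-20)&(S[:,1]<25); print(k.sum(),S[k].mean(0).round(1) if k.any() else '')
E
```

```text
t 27.07 pos [433.   97.  103.8] yaw -6.59 z [ 0.494 -0.057 -0.868] F [ 0.9  0.6 -0. ] gap -0.4 stage [-168.2   38.5  103.8] q [ 0.11 -0.16  2.26 -0.21  0.55  1.95]
t 27.18 pos [433.8  96.9 104. ] yaw -6.61 z [ 0.494 -0.057 -0.868] F [ 0.4  0.4 -0.1] gap 0.1 stage [-167.4   38.5  104. ] q [ 0.11 -0.16  2.26 -0.21  0.55  1.95]
tip [-131.1   38.5   40.7]
11 [-102.6    7.    53.3]
```

View pics/top13.png

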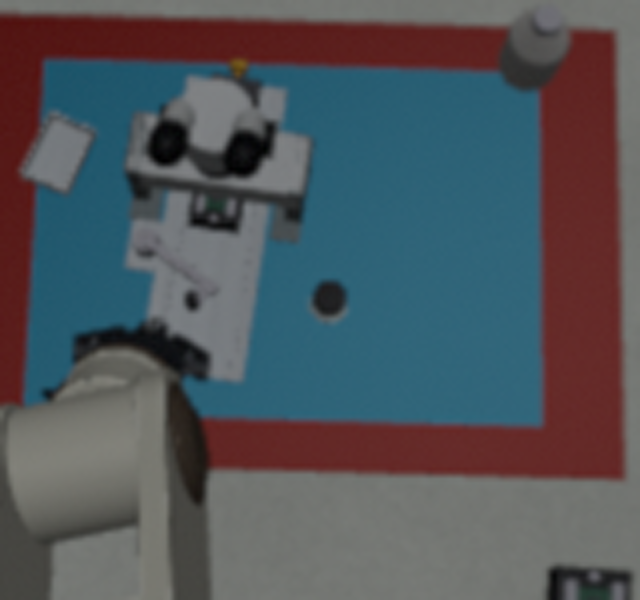

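The knob shows at crop (192,300), stage (-103,7), as expected. I'll move behind it and push it shut.

Run:
```python
from g import *
w=[(*tp(-130,6,40.5),4)]
for f in range(223,253,4): w.append((*tp(K(f)[0]-16.5,K(f)[1],40.5),2 if f==223 else 1))
w.append((*tp(-84.5,-12,40.5),1))
rows(w,-1)
```

```text
0.0002 0.0081 0.0002 -0.0001 -0.0001 0.0001 -1; 0.0002 0.0081 0.0002 -0.0001 -0.0001 0.0001 -1; 0.0002 0.0081 0.0002 -0.0001 -0.0001 0.0001 -1; 0.0002 0.0081 0.0002 -0.0001 -0.0001 0.0001 -1

0.0055 -0.0015 0.0031 0.0000 -0.0000 0.0000 -1; 0.0055 -0.0015 0.0031 -0.0000 0.0000 -0.0000 -1

0.0033 0.0038 0.0019 0.0000 0.0000 0.0000 -1

0.0036 0.0036 0.0020 0.0000 0.0000 0.0000 -1

0.0038 0.0033 0.0022 0.0000 0.0000 0.0000 -1

0.0040 0.0030 0.0023 0.0000 0.0000 0.0000 -1

0.0041 0.0026 0.0024 0.0000 0.0000 0.0000 -1

0.0043 0.0023 0.0024 0.0000 0.0000 0.0000 -1

0.0044 0.0019 0.0025 0.0000 0.0000 0.0000 -1

0.0012 0.0004 0.0007 0.0000 0.0000 0.0000 -1
```

{"name": "play_rows", "arguments": {"commands": "0 0.0081 0 0 0 0 -1; 0 0.0081 0 0 0 0 -1; 0 0.0081 0 0 0 0 -1; 0 0.0081 0 0 0 0 -1; 0.0055 -0.0015 0.0031 0 0 0 -1; 0.0055 -0.0015 0.0031 0 0 0 -1; 0.0033 0.0038 0.0019 0 0 0 -1; 0.0036 0.0036 0.002 0 0 0 -1; 0.0038 0.0033 0.0022 0 0 0 -1; 0.004 0.003 0.0023 0 0 0 -1"}}

```text
clock: 28.42
position: [458.2, 50.3, 103.6]
tool_rot: [0.015, 0.965, -0.056, 0.256]
wrist_force: [-3.6, -2.0, -0.6]
finger_gap: 0.1
```

{"name": "play_rows", "arguments": {"commands": "0.0041 0.0026 0.0024 0 0 0 -1; 0.0043 0.0023 0.0024 0 0 0 -1; 0.0022 0.001 0.0012 0 0 0 -1; 0 0 0 0 0 0 -1"}}

```text
clock: 28.92
position: [469.8, 43.4, 103.9]
tool_rot: [0.015, 0.965, -0.056, 0.257]
wrist_force: [0.3, -0.2, -0.2]
finger_gap: 0.1
```

```bash
python3 look.py 14
python3 - <<'E'
from g import *
p,r=cur(); t=W2S(p+r.apply([0,0,73]),q)[0]; print('tip',t.round(1))
E
```

```text
t 28.93 pos [469.8  43.4 103.9] yaw -6.62 z [ 0.494 -0.057 -0.868] F [ 0.3 -0.2 -0.2] gap 0.1 stage [-125.5  -10.5  103.9] q [-0.06 -0.11  2.21 -0.06  0.52  1.67]
t 29.02 pos [469.6  43.5 104. ] yaw -6.61 z [ 0.494 -0.057 -0.868] F [0.5 0.  0.2] gap -0.1 stage [-125.6  -10.4  104. ] q [-0.06 -0.11  2.21 -0.06  0.52  1.67]
tip [-89.3 -10.4  40.6]
```

View pics/top14.png

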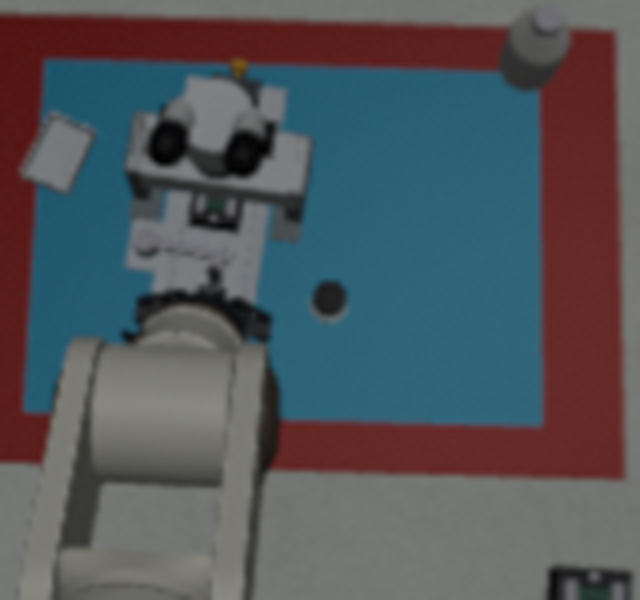

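{"name": "play_rows", "arguments": {"commands": "0.0013 0.0003 0.0008 0 0 0 -1; 0.0013 0.0003 0.0008 0 0 0 -1; 0.0009 0.0002 0.0005 0 0 0 -1; 0 0 0 0 0 0 -1"}}

```text
clock: 29.52
position: [473.6, 42.2, 103.8]
tool_rot: [0.015, 0.965, -0.056, 0.256]
wrist_force: [-1.1, -1.8, 0.0]
finger_gap: 0.3
```

{"name": "play_rows", "arguments": {"commands": "0.0009 0 0.0005 0 0 0 -1; 0.0009 0 0.0005 0 0 0 -1; 0 0 0 0 0 0 -1"}}

```text
clock: 29.9
position: [475.5, 41.9, 103.7]
tool_rot: [0.015, 0.965, -0.056, 0.256]
wrist_force: [-2.2, -1.2, 0.6]
finger_gap: -0.1
```

Run:
```python
from g import *
show();p,r=cur(); t=W2S(p+r.apply([0,0,73]),q)[0]; print('tip',t.round(1))
```

```text
t 29.90 pos [475.5  41.9 103.7] yaw -6.61 z [ 0.493 -0.057 -0.868] F [-2.2 -1.2  0.6] gap -0.1 stage [-119.6  -11.3  103.7] q [-0.06 -0.09  2.2  -0.06  0.52  1.67]
tip [-83.4 -11.3  40.3]
```

{"name": "play_rows", "arguments": {"commands": "0.0009 0 0.0005 0 0 0 -1; 0 0 0 0 0 0 -1"}}

```text
clock: 30.15
position: [476.2, 41.8, 103.5]
tool_rot: [0.015, 0.965, -0.056, 0.256]
wrist_force: [-10.2, -1.0, 4.1]
finger_gap: -0.2
```

{"name": "play_rows", "arguments": {"commands": "0.0009 0 0.0005 0 0 0 -1; 0 0 0 0 0 0 -1"}}

```text
clock: 30.4
position: [476.7, 41.8, 103.3]
tool_rot: [0.015, 0.965, -0.056, 0.255]
wrist_force: [-19.1, -0.3, 9.4]
finger_gap: 0.1
```

{"name": "play_rows", "arguments": {"commands": "0.0009 0 0.0005 0 0 0 -1; 0 0 0 0 0 0 -1"}}

```text
clock: 30.65
position: [477.2, 41.7, 103.1]
tool_rot: [0.015, 0.965, -0.056, 0.255]
wrist_force: [-28.5, -0.8, 16.9]
finger_gap: -0.1
```

The gate has hit its end stop (force rising about 10 N per mm). I'll back off and clear the view.

{"name": "play_rows", "arguments": {"commands": "-0.0009 0 -0.0005 0 0 0 -1; -0.0017 0 -0.001 0 0 0 -1; -0.0035 0 -0.002 0 0 0 -1; -0.009 0 -0.005 0 0 0 -1; -0.02 0 -0.0114 0 0 0 -1; -0.02 0 -0.0114 0 0 0 -1; 0 0 -0.03 0 0 0 -1; 0 0 -0.03 0 0 0 -1; 0 0 -0.03 0 0 0 -1; 0 0 0 0 0 0 -1"}}

```text
clock: 31.9
position: [371.1, 54.2, 183.6]
tool_rot: [0.015, 0.964, -0.056, 0.259]
wrist_force: [0.6, 0.1, 0.6]
finger_gap: -0.3
```

```bash
python3 look.py 15; python3 close.py 15b
python3 - <<'E'
from g import *
S=W2S(cloud('top',np.load('top15.npz')['d']).reshape(-1,3),q)
k=(S[:,2]>43)&(S[:,2]<58)&(S[:,0]<-50)&(S[:,0]>-90)&(S[:,1]>-35)&(S[:,1]<15); print('knob',k.sum(),S[k].mean(0).round(1) if k.any() else '')
k=(S[:,2]>24)&(S[:,2]<40)&(S[:,0]<-3)&(S[:,0]>-36)&(abs(S[:,1])<20); print('near end',np.percentile(S[k,0],[1,5,50]).round(1))
for y in range(-20,55,10):
    k=(S[:,2]>14)&(S[:,2]<33)&(S[:,0]<-36)&(S[:,0]>-56)&(abs(S[:,1]-y)<5)
    if k.sum()>1: print(y,k.sum(),S[k,0].mean().round(1))
E
```

```text
t 31.90 pos [371.1  54.2 183.6] yaw -6.60 z [ 0.497 -0.057 -0.866] F [0.6 0.1 0.6] gap -0.3 stage [-224.8  -11.2  183.6] q [-0.03 -0.49  2.29 -0.05  0.82  1.68]
t 32.00 pos [371.1  54.1 181.5] yaw -6.60 z [ 0.494 -0.057 -0.868] F [-0.3 -1.1  0.1] gap -0.1 stage [-224.8  -11.3  181.5] q [-0.03 -0.49  2.29 -0.05  0.82  1.68]
t 32.05 pos [371.1  54.  181.1] yaw -6.61 z [ 0.493 -0.057 -0.868] F [ 0.2  0.2 -0.3] gap -0.0 stage [-224.7  -11.4  181.1] q [-0.03 -0.49  2.29 -0.05  0.82  1.68]
tip [-189.   -11.3  118.6]
-45 [[298.7, 239.7], [298.4, 241.9], [298.3, 242.8]]
-35 [[299.4, 242.8], [299.1, 245.0], [299.0, 245.9]]
-25 [[300.1, 245.9], [299.8, 248.1], [299.7, 249.0]]
far end pts 238 [73.2 89.1 90.3 91.2]
knob 11 [-69.2 -12.4  51.5]
near end [-22.3 -21.4 -13.4]
-20 8 -47.8
-10 12 -47.3
0 6 -46.8
10 9 -45.7
20 7 -46.4
30 8 -46.3
40 7 -45.1
50 11 -46.8
```

View pics/top15.png

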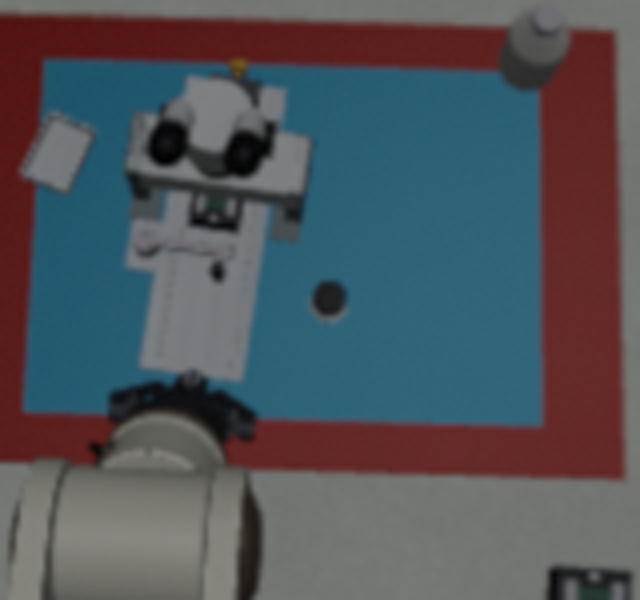

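View pics/pin15b.png

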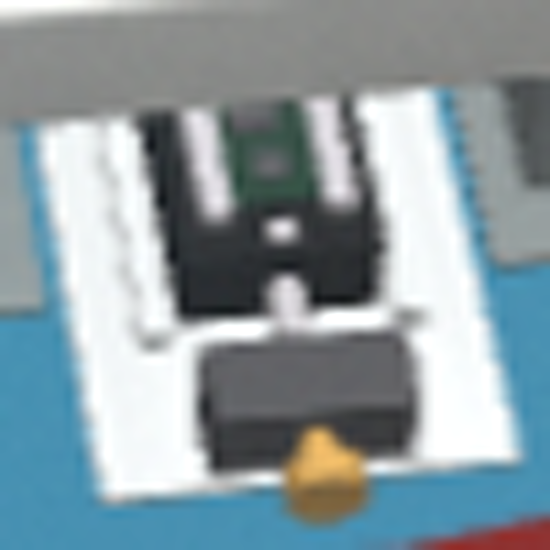

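By the pictures the gate is shut (knob at stage (-69,-12), nominal (-68,-12)). To rule out rebound from the stop, I'll re-touch the knob lightly.

{"name": "play_rows", "arguments": {"commands": "0 0 0.03 0 0 0 -1; 0 0 0.03 0 0 0 -1; 0 0 0.03 0 0 0 -1; 0.02 0 0.0114 0 0 0 -1; 0.02 0 0.0114 0 0 0 -1; 0.0075 0 0.0042 0 0 0 -1; 0.0015 0 0.0008 0 0 0 -1; 0 0 0 0 0 0 -1; 0 0 0 0 0 0 -1"}}

```text
clock: 33.17
position: [471.2, 42.5, 103.9]
tool_rot: [0.015, 0.965, -0.056, 0.257]
wrist_force: [-0.0, -0.0, 0.3]
finger_gap: 0.2
```

{"name": "play_rows", "arguments": {"commands": "0.0009 0 0.0005 0 0 0 -1; 0.0009 0 0.0005 0 0 0 -1; 0 0 0 0 0 0 -1"}}

```text
clock: 33.55
position: [473.7, 42.2, 103.9]
tool_rot: [0.015, 0.965, -0.056, 0.257]
wrist_force: [-0.0, 0.1, 0.0]
finger_gap: -0.5
```

{"name": "play_rows", "arguments": {"commands": "0.0009 0 0.0005 0 0 0 -1; 0 0 0 0 0 0 -1"}}

```text
clock: 33.8
position: [474.7, 42.1, 103.9]
tool_rot: [0.015, 0.965, -0.056, 0.256]
wrist_force: [-1.1, -0.2, 1.2]
finger_gap: -0.2
```

{"name": "play_rows", "arguments": {"commands": "0.0005 0 0.0003 0 0 0 -1; 0 0 0 0 0 0 -1"}}

```text
clock: 34.05
position: [475.2, 42.0, 103.8]
tool_rot: [0.015, 0.965, -0.056, 0.256]
wrist_force: [-0.7, 1.5, -0.4]
finger_gap: -0.1
```

{"name": "play_rows", "arguments": {"commands": "0.0005 0 0.0003 0 0 0 -1; 0 0 0 0 0 0 -1"}}

```text
clock: 34.3
position: [475.7, 41.9, 103.7]
tool_rot: [0.015, 0.965, -0.056, 0.256]
wrist_force: [-3.9, 0.7, 0.9]
finger_gap: -0.1
```

It makes contact at the same position as the stop, so the gate is shut with no rebound. Backing off slowly and clearing.

{"name": "play_rows", "arguments": {"commands": "-0.0004 0 -0.0002 0 0 0 -1; -0.0009 0 -0.0005 0 0 0 -1; -0.0017 0 -0.001 0 0 0 -1; -0.0035 0 -0.002 0 0 0 -1; -0.009 0 -0.005 0 0 0 -1; -0.02 0 -0.0114 0 0 0 -1; -0.02 0 -0.0114 0 0 0 -1; 0 0 -0.03 0 0 0 -1; 0 0 -0.03 0 0 0 -1; 0 0 0 0 0 0 -1"}}

```text
clock: 35.55
position: [382.6, 52.9, 157.5]
tool_rot: [0.015, 0.964, -0.056, 0.258]
wrist_force: [-0.7, -0.6, -0.9]
finger_gap: 0.3
```

```bash
python3 look.py 16; python3 close.py 16b
python3 - <<'E'
from g import *
S=W2S(cloud('top',np.load('top16.npz')['d']).reshape(-1,3),q)
k=(S[:,2]>43)&(S[:,2]<58)&(S[:,0]<-50)&(S[:,0]>-90)&(S[:,1]>-35)&(S[:,1]<15); print('knob',k.sum(),S[k].mean(0).round(1) if k.any() else '')
p=grab_frame('scene')[0]; cv2.imwrite('pics/full16.png',cv2.resize(p[:,:,::-1],(800,600)))
E
```

```text
t 35.55 pos [382.6  52.9 157.5] yaw -6.60 z [ 0.497 -0.057 -0.866] F [-0.7 -0.6 -0.9] gap 0.3 stage [-213.2  -11.2  157.5] q [-0.04 -0.43  2.31 -0.06  0.73  1.68]
t 35.65 pos [382.6  52.7 155.6] yaw -6.61 z [ 0.494 -0.057 -0.868] F [ 0.5 -0.4 -0. ] gap 0.1 stage [-213.1  -11.3  155.6] q [-0.04 -0.42  2.31 -0.06  0.73  1.68]
t 35.70 pos [382.6  52.7 155.1] yaw -6.61 z [ 0.493 -0.057 -0.868] F [-0.5 -0.1 -0.1] gap 0.0 stage [-213.1  -11.4  155.1] q [-0.04 -0.42  2.31 -0.06  0.73  1.68]
tip [-177.4  -11.3   92.6]
-45 [[298.7, 239.7], [298.4, 241.9], [298.3, 242.8]]
-35 [[299.4, 242.8], [299.1, 245.0], [299.0, 245.9]]
-25 [[300.1, 245.9], [299.8, 248.1], [299.7, 249.0]]
far end pts 235 [73.5 89.1 89.9 91.4]
knob 12 [-69.7 -13.   51.9]
```

View pics/full16.png

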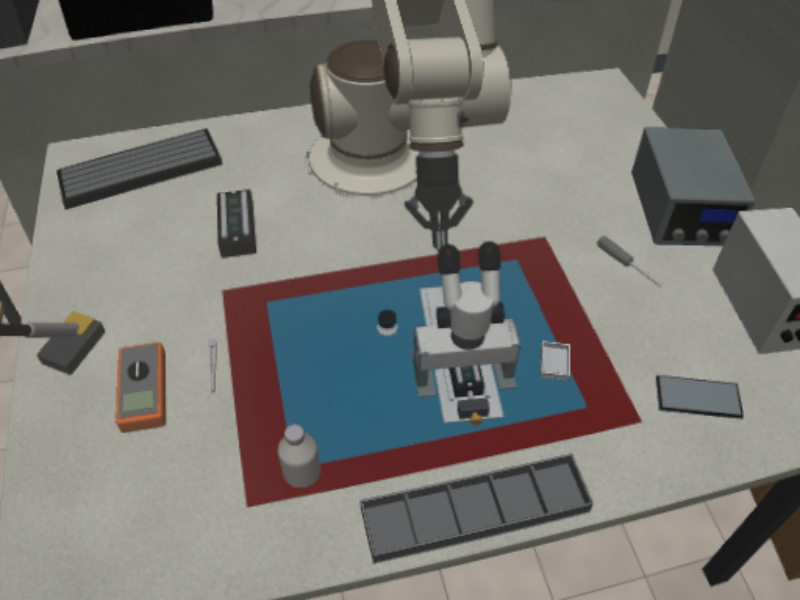

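View pics/pin16b.png

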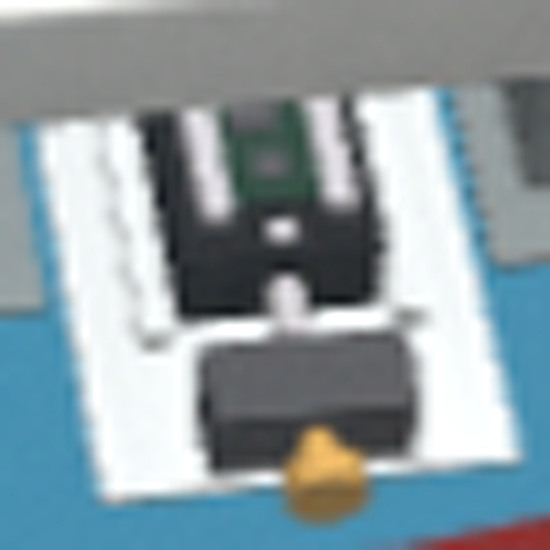

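The pictures show the holder home against the pin (tip at crop row 275, unchanged), the gate across the channel, the bystanders in place and the arm clear. Handing in.

```bash
python3 -c "
from workcell import *
print(sign_off())"
```

```text
the job is handed in; nothing more can be done
None
```

I laid the smaller black holder flat in the channel and pushed it gently from behind, with the fingers tilted 30° for the last part under the arch, until it pressed against the sprung pin. I then pushed the gate by its knob to its end stop. The job was handed in at about 36 s.

**Holder:** it is at home, with its near end about 20 mm out from the arch. The pin tip moved about 4–5 mm inward in the picture, so it is compressed but not bottomed out. This was unchanged after I let go and after the gate was closed. The compression was judged from the camera only: the wrist force stayed at 1–2 N, too noisy to show the 0.6 N spring.

**Gate:** it met a hard stop, and a light second touch met it at the same place, so it had not sprung back. The top camera put the knob at stage (-69 to -70, -12 to -13), about 2 mm from the nominal (-68, -12). That camera reads about 1–2 mm low in x.

**Push force:** I took the gate two steps further into its stop than needed. The fingers pressed it with about 28 N sideways (about 33 N in all), well under the wrist limit of 120 N.

**Everything else:** the final scene picture shows the other things where they were, and the arm stands clear of everything.

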